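# Zero a coffee grinder: run its threaded burr collar down to burr lock with the lever rod

## Robot

A 7-joint arm with a two-finger parallel gripper is mounted at the origin on a cart in front of the work surface, level with it; the furniture and walls round the work are solid. World frame = base frame: x ahead of the robot, y to its left, z up, the work surface at z = 0. Lengths are in m, angles in rad, forces in N, time in s.
With the tool pointing down it reaches from about 0.35 to 0.9 m from the base axis. Payload 7.2 kg.
Tool frame: the origin (TCP) lies on the mounting face of the last link; the fingertips stand 182 mm ahead of it and the grasp point (between the pads) lies 163 mm ahead of it; z points along the fingers, y is the direction in which the jaws open and shut (so a half turn about z gives the same grasp; the last joint's range is limited). The gripper opens to 88 mm and grips with 3 to 60 N. Pads are 20 mm wide; open, the fingers measure 115 mm over their backs; the gripper's body (75 mm by 178 mm) begins 61 mm behind the grasp point.
Start: joints at [-1.176, 0.411, -0.013, 1.596, 0.006, 1.134, -0.082], TCP at [0.279, 0.559, 0.405] pointing down, gripper open.
Joint ranges: [-2.95, 2.95], [-0.29, 1.99], [-1.47, 1.44], [0.14, 2.54], [-1.03, 4.17], [0.13, 1.85], [-2.86, 2.86]. Speed limits (rad/s): [2.39, 2.39, 3.01, 3.01, 3.14, 3.14, 3.14].

## Interface

Orientations are given as a 3x3 rotation matrix whose columns are the frame's x, y, z axes.
In Python, from plant import robot gives the robot as it stands. The module is installed in compiled form; this text tells all that it offers.
- The arm moves only by the tool apply_moves, never from a script. Its argument "moves" is a list of rows, each a list of 6 numbers: the shift along the tool's x, y, z in m, then the turn, a rotation vector about the tool's x, y, z in rad. A call has 1 to 8 rows; each row shifts and turns the commanded pose from where the row before left it, along the tool's axes as they then stand; what a row does not reach is not made up. A row lasts 1/10 s, in which the tool goes at most 50 mm and 8.59 degrees, less where a joint would pass 70% of its speed; a pose out of reach is approached as far as the arm can. A call is refused whole if a number of a shift passes 0.05 or a number of a turn 0.15, either way. A call with a gripper value outside its range is refused whole. "fingers" is the finger opening in m, from 0 to 0.0878, set as the call begins (left out, the last holds). The fingers move at their own pace and stop on an object; the grip force is fixed at half the most. Time passes only in rows, so rows that do not move let the fingers close. It gives the time, the measured TCP pose, the force and the opening at its end, in the units of the state.
- robot.state(): the state, without advancing time (a new reading comes with each control period).
- robot.snapshot(name): name is "scene" or "top" or "wrist"; returns a dict with "img" (420x560x3 uint8, red, green, blue), "intrinsics" (3x3 intrinsics, pixels), "R" (3x3) and "t" (3): a world point X has camera coordinates R X + t. Camera axes: x right, y down, z forward; pixel columns grow to the right and rows downward; lengths in m; the calibration is good to about 2 mm. A picture is of the moment at which its call begins. There is no depth.
- robot.job_done(): hands the job in, once; it reports no verdict.
Trained networks look in the newest picture that a camera, given by its name, has taken for a name from the list of things; names that differ only in an ending like _2 or _b are one class to them, and where a whole thing is asked for, a point or a joint stands for the part that bears it (a point fixed in the world has none). Each returns a list of dicts, best first, with "confidence" (0 to 1); they miss things now and then, are a little off and sometimes report something else, mostly with a low value. They report only what shows in the picture. A call takes as long as a camera call.
- robot.trace(thing, camera): "mask" (420x560 bool, what is visible of it) and "pixel" ([column, row] in pixels, amid what is visible of it).
The state is a dict: "t": time; "qpos": joint angles; "qvel": joint speeds; "joint_efforts": joint torques, N m; "tool_pos": TCP position; "tool_rot": TCP orientation; "force": force on the tool from outside, world axes, zero at the start; "wrist_torque": the same for the moment, N m; "finger_gap": finger opening in m.
Only numpy, scipy, OpenCV 4.12 (cv2) and the standard library are available. Lean on these libraries where they do the work, as an engineer would, in place of code of your own. Each camera call takes 0.05 s, during which the arm holds its last target.

## Task

The grinder's burrs have been refitted and its zero must be found: put the lever rod into the holes of the six-sided adjusting collar on top and turn the collar clockwise (seen from above), moving the rod back to the next hole when it comes to the end of the window, until the burrs meet and the collar is nipped up firm; feel for it and do not force it. Turn the collar only with the rod, never with the fingers, then draw the rod out and lay it down flat on the worktop without dropping it, leaving the hopper, jar, mug and spoon where they are.

Things in the scene. Friction and masses are not known exactly. Their poses are not given: they have to be found in the camera images.
- grinder: Fixed coffee grinder, hopper off: black foot plate 200 x 146 mm, grey column, round head. The top of the head is a shroud (inner radius 55, outer 64, top 181 mm above the worktop) round the collar, open in front over 100 degrees (the window). Nothing on it is higher. Chute and cup fork stay below 125 mm. Origin on the worktop on the collar's axis; z up, front = -x. It stands turned.
- window (a point): Middle of the window in the shroud, 60 mm from the collar's axis towards the grinder's front (-x), at the height of the holes. A rod in a hole can swing about 41 degrees to either side of this direction, then meets the window's rounded edges; only holes in the window can be reached.
- collar: Six-sided steel collar, 88 mm across flats, 30 mm high, inside the shroud. Origin on its vertical axis at hole height (165 mm above the worktop); z up. Every flat has one blind round hole, 11 mm wide, 18 mm deep, running straight at the axis: one along the collar's own +x, the others every 60 degrees. Clockwise from above tightens; it sinks 4 mm a turn. Thread drag 0.2 N m; stays where left.
- hole (a point): Mouth of the hole on the collar's +x, 44 mm from the axis (hole bottoms are 26 mm from it). The burrs meet 65 to 125 degrees on from the start, at a point that differs each time and cannot be seen; it is beyond the swing of the first hole but within that of the next. There the moment rises within a few degrees: firm is 0.4 to 0.65 N m. Over 50 N at the hole is forcing.
- rod: Lever rod, loose, 135 mm long, about 0.1 to 0.15 kg, lying on the worktop: black rounded square handle 60 x 20 x 20 mm and a steel shaft 9 mm thick, 75 mm long, with a round nose. Origin in the middle of the handle on the rod's axis, 10 mm above the worktop as it lies; +x along the shaft. With the nose at the bottom of a hole the origin is 131 mm from the collar's axis.
- rod_tip (a point): The nose of the rod, 105 mm from the handle's middle along the rod's +x.
- hopper: The grinder's clear bean hopper with a black lid, 128 mm across, 124 mm high, set down on the worktop on the left. Leave it. Origin under its middle.
- coffee_jar: Glass coffee jar with red lid, 81 mm across, 145 mm high, at the back. Leave it. Origin under its middle.
- mug: White mug, 82 mm across, 94 mm high, left of the rod. Leave it. Origin under its middle.
- spoon: Steel teaspoon, 130 mm long, lying on the right in front. Leave it. Origin under its middle.

How it is judged:
On the way:
1. the rod stands in a hole of the collar, at least 8 mm deep, and pushes it round (distance between rod_tip and collar below 0.036 m and contact force between rod and collar above 1 N), for 0.2 s.
At the end, for the whole second after the job is handed in: the burrs are left pressed together (more than 4 N on the stop inside the collar, nothing else touching it), and the rod lies at rest flat on the worktop itself (handle's middle 4 to 16 mm up, level within 7 degrees) (contact force between collar and anything else above 4 N and height (world z) of rod between 0.004 and 0.016 m and angle between rod's own x axis and vertical between 1.45 and 1.69 rad and linear speed of rod below 0.02 m/s).
It fails at once if the rod was forced: more than 50 N between rod and collar (contact force between rod and collar above 50 N).
It fails at once if the gripper or arm touched the collar (only the rod may turn it) (contact force between any of the fingers, the arm and collar above 2 N).
It fails at once if the rod was dropped or flung (faster than 1 m/s) (linear speed of rod above 1 m/s).
It fails at once if hopper, jar, mug or spoon moved by more than 20 mm (distance of any of hopper, coffee_jar, mug, spoon from where it was at the start of the episode above 0.02 m).
It also fails if it takes over 72 s, if anything falls off the work surface, if the arm or the gripper's body presses on something with over 40 N, if the wrist force passes 120 N, or if a joint passes its speed limit or range.

## Working session

There is one attempt and no reset: what is moved stays moved. The work goes in short steps, Python scripts to look and compute and a tool call to move; the robot and the scene stay as the last step left them, time stands still between calls to the robot, and variables do not carry over. Pictures are saved under pics/ and viewed, and the job is handed in when it is done.

Besides the shell and the picture viewer there is one more tool, called as a command line: name --pt "numbers of a row" for each row, then --argument value for the rest. apply_moves: Moves the arm, as the interface text tells. Its arguments: {"type":"object","properties":{"moves":{"type":"array"},"fingers":{"type":"number"}},"required":["moves"]}

```bash
mkdir -p pics; cat > h.py <<'E'
import numpy as np, cv2, json
from plant import robot
def snap(n,f):
    s=robot.snapshot(n); cv2.imwrite('pics/'+f,s['img'][:,:,::-1]); return s
def proj(s,X):
    c=np.array(s['R'])@np.array(X)+np.array(s['t']); p=np.array(s['intrinsics'])@c; return p[:2]/p[2]
def ray(s,px,z):
    R=np.array(s['R']);t=np.array(s['t']);K=np.array(s['intrinsics'])
    d=R.T@np.linalg.inv(K)@np.array([px[0],px[1],1.]); o=-R.T@t
    return o+d*(z-o[2])/d[2]
E
python3 - <<'E'
from h import *
np.set_printoptions(precision=4,suppress=True)
for n in ['scene','top','wrist']:
    s=snap(n,n+'0.png'); print(n,-s['R'].T@s['t'],s['R'].tolist(),s['intrinsics'].tolist())
    for th in ['grinder','collar','rod','rod_tip','hole','window','hopper','mug','coffee_jar','spoon']:
        try:
            r=robot.trace(th,n)
            print(th,[(round(d['confidence'],2),np.round(d['pixel'],1).tolist(),int(d['mask'].sum())) for d in r[:2]])
        except Exception as e: print(th,e)
print(robot.state())
E
```

```text
scene [-0.6837 -0.3587  0.737 ] [[0.240851219919637, -0.9705589393745983, -0.002456636578283679], [-0.40774673634497033, -0.09888770861093764, -0.9077245287452044], [0.8807572247011363, 0.21962824564644104, -0.41955946521443016]] [[541.392485362059, 0.0, 267.8721214302062], [0.0, 541.392485362059, 206.13412034219226], [0.0, 0.0, 1.0]]
grinder [(0.95, [311.1, 239.7], 4664), (0.4, [229.3, 205.0], 1304)]
collar [(0.6, [309.2, 203.4], 766)]
rod [(0.47, [308.1, 203.0], 787)]
rod_tip []
hole [(0.86, [307.9, 204.1], 738)]
window [(0.92, [310.2, 238.1], 4625), (0.48, [106.3, 232.6], 187)]
hopper [(0.69, [173.9, 200.8], 129)]
mug [(0.64, [413.5, 295.4], 147), (0.45, [106.4, 234.9], 164)]
coffee_jar [(0.9, [230.0, 205.0], 1318)]
spoon [(0.38, [308.1, 203.4], 811)]
top [ 0.4723 -0.0719  1.269 ] [[-0.00014805960603065808, -0.9996594399773364, -0.02609563454969602], [-0.9976868358199721, 0.0019215857712656318, -0.0679506080889326], [0.06797761182834465, 0.02602521032233741, -0.9973473480777864]] [[411.4134503151148, 0.0, 277.37069290701123], [0.0, 411.4134503151148, 202.8054754131534], [0.0, 0.0,
[... 737 characters left out ...]
1.0]]
grinder []
collar []
rod []
rod_tip []
hole []
window []
hopper []
mug [(0.58, [169.3, 375.4], 2420)]
coffee_jar []
spoon []
{'t': 1.65, 'qpos': array([-1.1762,  0.4111, -0.0127,  1.5962,  0.0056,  1.1343, -0.0822]), 'qvel': array([-0.0004, -0.0007,  0.0006, -0.0005,  0.0006, -0.0012,  0.0007]), 'joint_efforts': array([ -0.0006, -58.7736,   0.6408, -29.1372,  -0.0537,   0.0106,
         0.0001]), 'tool_pos': array([0.279 , 0.5593, 0.4047]), 'tool_rot': array([[-0.8948,  0.4464,  0.    ],
       [ 0.4464,  0.8948,  0.0001],
       [ 0.    ,  0.0001, -1.    ]]), 'force': array([1.0776, 0.3919, 0.7147]), 'wrist_torque': array([ 0.0562, -0.0197,  0.0654]), 'finger_gap': 0.0877477945630257}
```

```bash
python3 - <<'E'
import cv2
a=cv2.imread('pics/top0.png')
c=cv2.resize(a[140:290,120:440],None,fx=2.5,fy=2.5,interpolation=cv2.INTER_CUBIC);cv2.imwrite('pics/topc.png',c)
c=cv2.resize(a[160:245,270:370],None,fx=7,fy=7,interpolation=cv2.INTER_CUBIC);cv2.imwrite('pics/topg.png',c)
E
```

```text
(no output)
```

View pics/topc.png

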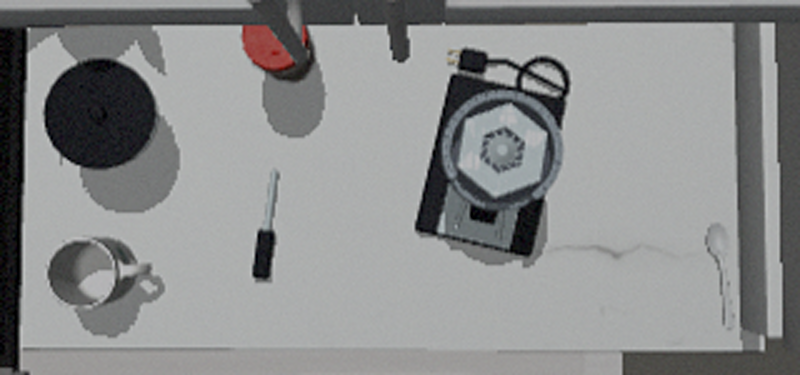

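View pics/topg.png

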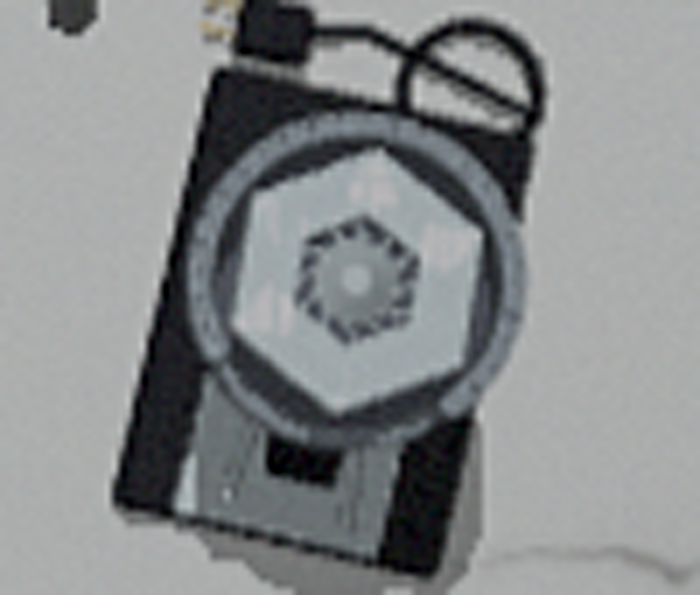

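View pics/scene0.png

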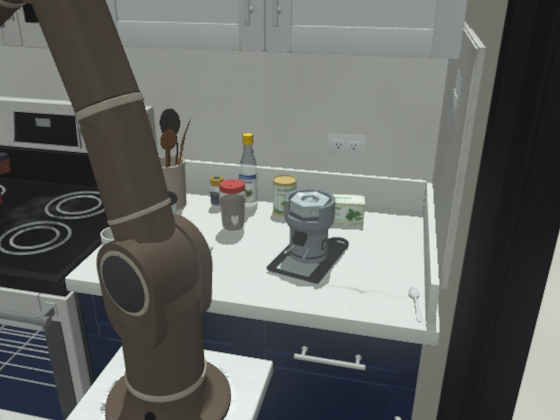

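```bash
python3 - <<'E'
from h import *
from scipy.optimize import least_squares
np.set_printoptions(precision=4,suppress=True)
s=robot.snapshot('top'); img=s['img']
m=robot.trace('collar','top')[0]['mask']
g=robot.trace('grinder','top')[0]['mask']
r=robot.trace('rod','top')[0]['mask']
np.savez('m.npz',m=m,g=g,r=r,img=img)
c=max(cv2.findContours(m.astype(np.uint8),0,cv2.CHAIN_APPROX_NONE)[0],key=len)[:,0,:].astype(float)
W=np.array([ray(s,p,0.18)[:2] for p in c])
cen0=W.mean(0)
def f(p):
    d=W-p[:2]; th=np.arctan2(d[:,1],d[:,0])-p[2]; k=np.round(th/(np.pi/3))*np.pi/3
    a=p[2]+k
    return d[:,0]*np.cos(a)+d[:,1]*np.sin(a)-p[3]
best=min((least_squares(f,[*cen0,a,0.043],loss='soft_l1',f_scale=0.002) for a in np.radians([0,15,30,45])),key=lambda q:q.cost)
print('collar',best.x,np.degrees(best.x[2])%60,best.cost, np.abs(best.fun).mean())
# rod
ys,xs=np.nonzero(r); Wr=np.array([ray(s,(x,y),0.01)[:2] for x,y in zip(xs,ys)])
cc=Wr.mean(0);u=np.linalg.svd(Wr-cc)[2][0]; u*=np.sign(u[0]); t=(Wr-cc)@u
print('rod',cc,u,np.degrees(np.arctan2(u[1],u[0])),t.min(),t.max(),'handle mid',cc+u*(t.min()+.03))
for px in [(225.2,242),(230,208)]: print(ray(s,px,0.008))
def ov(cx,cy,a):
    im=cv2.resize(img[:,:,::-1],None,fx=1,fy=1)
# foot plate orientation: min rect of dark mask at z~0.01
ys,xs=np.nonzero(g); print(xs.min(),xs.max(),ys.min(),ys.max())
for px in [(270+215/7,160+68/7),(270+118/7,160+505/7),(270+435/7,160+577/7),(270+530/7,160+135/7)]: print('plate',ray(s,px,0.012))
# circle shroud
for px in [(270+188/7,160+270/7),(270+527/7,160+280/7),(270+360/7,160+108/7),(270+360/7,160+445/7)]: print('shroud',ray(s,px,0.181))
E
```

```text
collar [ 0.5549 -0.1575  0.3561  0.043 ] 20.401830676845144 4.0405532645217236e-05 0.0007844717134397997
rod [0.4602 0.1183] [ 0.9914 -0.1306] -7.506241318143326 -0.043967336568368404 0.07696652398340985 handle mid [0.4463 0.1201]
[0.4382 0.1209 0.008 ]
[0.5425 0.1069 0.008 ]
286 347 159 241
plate [ 0.6599 -0.111   0.012 ]
plate [ 0.4684 -0.068   0.012 ]
plate [ 0.4372 -0.2053  0.012 ]
plate [ 0.6298 -0.2485  0.012 ]
shroud [ 0.5576 -0.0952  0.181 ]
shroud [ 0.5536 -0.223   0.181 ]
shroud [ 0.6192 -0.1606  0.181 ]
shroud [ 0.4914 -0.1597  0.181 ]
```

```bash
cat >> h.py <<'E'
def psi_of(R): return np.arctan2(-R[1,0],-R[0,0])
def rows(p0,psi0,p1,psi1,n):
    p0=np.array(p0,float);p1=np.array(p1,float);out=[]
    for i in range(n):
        ps=psi0+(psi1-psi0)*i/n; d=(p1-p0)/n; c,s=np.cos(ps),np.sin(ps)
        out.append([round(-(c*d[0]+s*d[1]),4),round(-s*d[0]+c*d[1],4),round(-d[2],4),0,0,round(-(psi1-psi0)/n,4)])
    return out
def go(p1,psi1deg,n):
    st=robot.state(); R=np.array(st['tool_rot']); p=np.array(st['tool_pos'])
    print('t',round(st['t'],2),'at',np.round(p,4),'psi',round(np.degrees(psi_of(R)),2),'zaxis',np.round(R[:,2],4),'F',np.round(st['force'],2),'T',np.round(st['wrist_torque'],3),'gap',round(st['finger_gap'],4))
    r=rows(p,psi_of(R),p1,np.radians(psi1deg),n)
    for i in range(0,len(r),8): print(json.dumps(r[i:i+8]))
E
python3 -c "
from h import *
go([0.4385,0.1207,0.33],-7.5,12)"
```

```text
t 1.85 at [0.279  0.5592 0.4047] psi -26.51 zaxis [ 0. -0. -1.] F [ 0.13 -0.37  0.28] T [-0.004 -0.     0.039] gap 0.0877
[[-0.0282, -0.0268, 0.0062, 0, 0, -0.0277], [-0.0275, -0.0275, 0.0062, 0, 0, -0.0277], [-0.0267, -0.0283, 0.0062, 0, 0, -0.0277], [-0.0259, -0.029, 0.0062, 0, 0, -0.0277], [-0.0251, -0.0297, 0.0062, 0, 0, -0.0277], [-0.0242, -0.0304, 0.0062, 0, 0, -0.0277], [-0.0234, -0.0311, 0.0062, 0, 0, -0.0277], [-0.0225, -0.0317, 0.0062, 0, 0, -0.0277]]
[[-0.0216, -0.0323, 0.0062, 0, 0, -0.0277], [-0.0207, -0.0329, 0.0062, 0, 0, -0.0277], [-0.0198, -0.0335, 0.0062, 0, 0, -0.0277], [-0.0189, -0.034, 0.0062, 0, 0, -0.0277]]
```

apply_moves --pt "-0.028 -0.027 0.006 0 0 -0.028" --pt "-0.0275 -0.0275 0.006 0 0 -0.028" --pt "-0.0265 -0.028 0.006 0 0 -0.028" --pt "-0.026 -0.029 0.006 0 0 -0.028" --pt "-0.025 -0.03 0.006 0 0 -0.028" --pt "-0.024 -0.03 0.006 0 0 -0.028" --pt "-0.0235 -0.031 0.006 0 0 -0.028" --pt "-0.0225 -0.032 0.006 0 0 -0.028" --fingers 0.0878

```text
t: 2.65
tool_pos: [0.3856, 0.2657, 0.3567]
tool_rot: [[-0.972, 0.235, 0.001], [0.235, 0.972, 0.001], [-0.0, 0.001, -1.0]]
force: [0.6, 0.1, -0.3]
finger_gap: 0.088
```

apply_moves --pt "-0.0215 -0.032 0.006 0 0 -0.028" --pt "-0.021 -0.033 0.006 0 0 -0.028" --pt "-0.02 -0.0335 0.006 0 0 -0.028" --pt "-0.019 -0.034 0.006 0 0 -0.028" --pt "0 0 0 0 0 0"

```text
t: 3.15
tool_pos: [0.4404, 0.1165, 0.3323]
tool_rot: [[-0.991, 0.133, 0.0], [0.133, 0.991, -0.002], [-0.0, -0.002, -1.0]]
force: [-0.8, 0.4, -0.5]
finger_gap: 0.0876
```

```bash
python3 - <<'E'
from h import *
go([0.4385,0.1207,0.24],-7.5,3)
s=snap('wrist','w1.png'); print(-s['R'].T@s['t'])
for th in ['rod','rod_tip']:
  for d in robot.trace(th,'wrist')[:1]: print(th,d['confidence'],d['pixel'],d['mask'].sum())
print(proj(s,[0.4385,0.1207,0.01]))
E
```

```text
t 3.15 at [0.4404 0.1165 0.3323] psi -7.62 zaxis [ 1.0e-04 -1.8e-03 -1.0e+00] F [-0.79  0.36 -0.52] T [ 0.062  0.038 -0.057] gap 0.0876
[[0.0008, 0.0013, 0.0308, 0, 0, -0.0007], [0.0008, 0.0013, 0.0308, 0, 0, -0.0007], [0.0008, 0.0013, 0.0308, 0, 0, -0.0007]]
[0.36816691 0.12709115 0.31219739]
rod 0.84 [288.3, 206.7] 2157
rod_tip 0.73 [291.1, 209.0] 1985
[286.19024533 192.08245378]
```

View pics/w1.png

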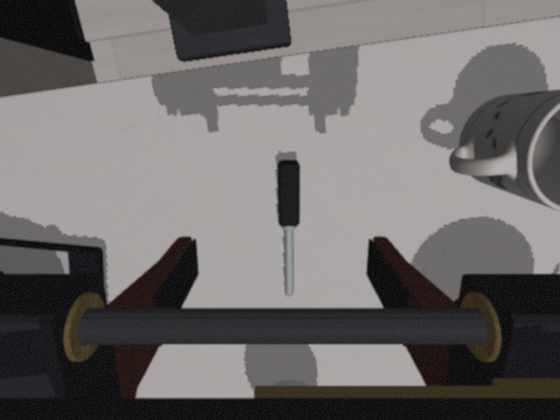

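```bash
python3 - <<'E'
from h import *
s=robot.snapshot('wrist')
H0=ray(s,(288.5,159.5),0.012);H1=ray(s,(288.5,226.5),0.012);T=ray(s,(290,296),0.008);M=ray(s,(288.5,193),0.012)
print(H0,H1,M,T,np.degrees(np.arctan2(*(T-M)[1::-1])),np.linalg.norm((T-M)[:2]),np.linalg.norm(H1-H0))
go([*((H0+H1)/2)[:2],0.186],-7.6,5)
E
```

```text
[0.40779208 0.1324372  0.012     ] [0.47008519 0.12478334 0.012     ] [0.43810314 0.12871292 0.012     ] [0.54492538 0.11718216 0.008     ] -6.160851330514536 0.10744277258517068 0.06276156277183838
t 3.35 at [0.4391 0.1223 0.3328] psi -7.21 zaxis [ 2.e-04  6.e-04 -1.e+00] F [-0.12  0.81 -0.76] T [ 0.052  0.009 -0.015] gap 0.0874
[[0.0002, 0.0013, 0.0294, 0, 0, 0.0013], [0.0002, 0.0012, 0.0294, 0, 0, 0.0013], [0.0002, 0.0012, 0.0294, 0, 0, 0.0013], [0.0002, 0.0012, 0.0294, 0, 0, 0.0013], [0.0002, 0.0012, 0.0294, 0, 0, 0.0013]]
```

```bash
python3 - <<'E'
from h import *
s=snap('wrist','w2.png')
d=robot.trace('rod','wrist')[0]; ys,xs=np.nonzero(d['mask'])
W=np.array([ray(s,(x,y),0.01)[:2] for x,y in zip(xs,ys)])
cc=W.mean(0);u=np.linalg.svd(W-cc,full_matrices=False)[2][0];u*=np.sign(u[0]);t=(W-cc)@u
print(cc,np.degrees(np.arctan2(u[1],u[0])),'tip',cc+u*t.max(),'end',cc+u*t.min(),'mid',cc+u*(t.min()+.03),cc+u*(t.max()-.105))
m=cc+u*(t.max()-.105)
go([*m,0.186],np.degrees(np.arctan2(u[1],u[0])),5)
E
```

```text
[0.46086134 0.12004983] -6.956008811423782 tip [0.54490858 0.10979562] end [0.41021662 0.12622875] mid [0.43999581 0.12259553] [0.44068144 0.12251188]
t 3.45 at [0.439  0.1226 0.3328] psi -7.14 zaxis [ 2.e-04  5.e-04 -1.e+00] F [-0.03 -0.05  0.3 ] T [ 0.041 -0.009  0.005] gap 0.0877
[[-0.0003, 0.0, 0.0294, 0, 0, -0.0006], [-0.0003, 0.0, 0.0294, 0, 0, -0.0006], [-0.0003, 0.0, 0.0294, 0, 0, -0.0006], [-0.0003, 0.0, 0.0294, 0, 0, -0.0006], [-0.0003, 0.0, 0.0294, 0, 0, -0.0006]]
```

View pics/w2.png

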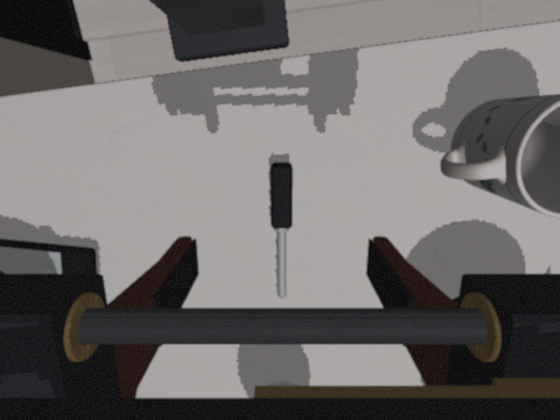

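apply_moves --pt "-0.0005 0 0.03 0 0 -0.003" --pt "-0.0005 0 0.03 0 0 0" --pt "0 0 0.03 0 0 0" --pt "0 0 0.028 0 0 0" --pt "0 0 0.02 0 0 0" --pt "0 0 0.009 0 0 0" --pt "0 0 0 0 0 0" --pt "0 0 0 0 0 0"

```text
t: 4.25
tool_pos: [0.4406, 0.1217, 0.1863]
tool_rot: [[-0.992, 0.123, 0.001], [0.123, 0.992, 0.0], [-0.001, 0.0, -1.0]]
force: [0.7, 0.6, -0.4]
finger_gap: 0.088
```

apply_moves --pt "0 0 0 0 0 0" --pt "0 0 0 0 0 0" --pt "0 0 0 0 0 0" --pt "0 0 0 0 0 0" --pt "0 0 0 0 0 0" --pt "0 0 0 0 0 0" --pt "0 0 0 0 0 0" --pt "0 0 0 0 0 0" --fingers 0.0

```text
t: 5.05
tool_pos: [0.4403, 0.1211, 0.1856]
tool_rot: [[-0.992, 0.123, -0.0], [0.123, 0.992, -0.0], [0.0, -0.0, -1.0]]
force: [-0.0, -0.7, -0.2]
finger_gap: 0.0268
```

```bash
python3 - <<'E'
from h import *
st=robot.state(); print(st['qpos'],st['joint_efforts'])
go([0.33,-0.24,0.36],20.4,10)
E
```

```text
[-0.46273188  0.46627589  0.10839432  2.18777458 -0.10311702  0.49214733
  1.17216256] [ 2.94510588e-03 -4.79940641e+01  2.19839551e+00 -1.50386971e+01
  1.35152964e-04  7.50843552e-02 -2.68722288e-04]
t 5.05 at [0.4403 0.1211 0.1856] psi -7.09 zaxis [-0. -0. -1.] F [-0.04 -0.73 -0.18] T [ 0.07   0.045 -0.005] gap 0.0268
[[0.0065, -0.0372, -0.0174, 0, 0, -0.048], [0.0083, -0.0368, -0.0174, 0, 0, -0.048], [0.01, -0.0364, -0.0174, 0, 0, -0.048], [0.0118, -0.0359, -0.0174, 0, 0, -0.048], [0.0135, -0.0353, -0.0174, 0, 0, -0.048], [0.0151, -0.0346, -0.0174, 0, 0, -0.048], [0.0168, -0.0338, -0.0174, 0, 0, -0.048], [0.0184, -0.033, -0.0174, 0, 0, -0.048]]
[[0.0199, -0.0321, -0.0174, 0, 0, -0.048], [0.0215, -0.0311, -0.0174, 0, 0, -0.048]]
```

apply_moves --pt "0 0 0 0 0 0" --pt "0 0 0 0 0 0" --pt "0 0 0 0 0 0" --pt "0 0 0 0 0 0" --pt "0 0 0 0 0 0"

```text
t: 5.55
tool_pos: [0.4403, 0.1211, 0.1856]
tool_rot: [[-0.992, 0.123, -0.0], [0.123, 0.992, 0.0], [0.0, 0.0, -1.0]]
force: [0.0, 0.2, -1.0]
finger_gap: 0.0195
```

apply_moves --pt "0 0 -0.02 0 0 0" --pt "0 0 -0.03 0 0 0" --pt "0 0 -0.04 0 0 0" --pt "0 0 -0.04 0 0 0" --pt "0 0 -0.03 0 0 0" --pt "0 0 0 0 0 0" --pt "0 0 0 0 0 0" --pt "0 0 0 0 0 0"

```text
t: 6.35
tool_pos: [0.4397, 0.121, 0.3443]
tool_rot: [[-0.992, 0.123, -0.002], [0.123, 0.992, -0.001], [0.002, -0.001, -1.0]]
force: [0.7, 0.6, -2.7]
finger_gap: 0.0202
```

```bash
python3 - <<'E'
from h import *
snap('wrist','w3.png')
go([0.35,-0.235,0.36],20.4,10)
E
```

```text
t 6.4 at [0.4397 0.1209 0.3441] psi -7.09 zaxis [-0.0027 -0.0012 -1.    ] F [-1.23 -0.11 -1.58] T [-0.006  0.024 -0.005] gap 0.0197
[[0.0045, -0.0364, -0.0016, 0, 0, -0.048], [0.0063, -0.0362, -0.0016, 0, 0, -0.048], [0.008, -0.0358, -0.0016, 0, 0, -0.048], [0.0097, -0.0354, -0.0016, 0, 0, -0.048], [0.0114, -0.0349, -0.0016, 0, 0, -0.048], [0.013, -0.0343, -0.0016, 0, 0, -0.048], [0.0147, -0.0337, -0.0016, 0, 0, -0.048], [0.0163, -0.0329, -0.0016, 0, 0, -0.048]]
[[0.0178, -0.0321, -0.0016, 0, 0, -0.048], [0.0193, -0.0312, -0.0016, 0, 0, -0.048]]
```

View pics/w3.png

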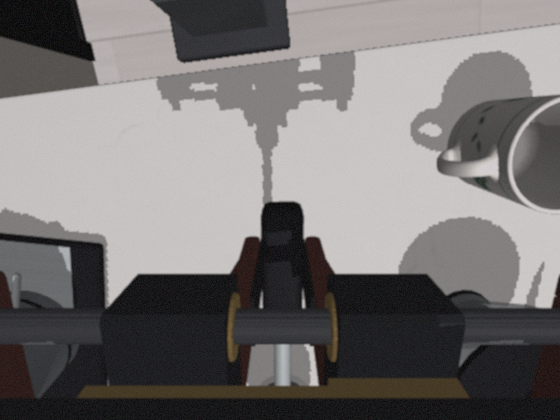

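```bash
python3 - <<'E'
from h import *
s=snap('scene','s3.png')
C=np.array([.555,-.1583]);
im=s['img'][:,:,::-1]
c=cv2.resize(im[180:270,265:355],None,fx=8,fy=8,interpolation=cv2.INTER_CUBIC)[:600]
cv2.imwrite('pics/s3c.png',c)
for a in [140.4,200.4,260.4,167.3]:
    r=.044; p=proj(s,[C[0]+r*np.cos(np.radians(a)),C[1]+r*np.sin(np.radians(a)),.165]); print(a,p,(p-[265,180])*8)
E
```

```text
140.4 [295.86358957 208.28433221] [246.90871654 226.27465765]
200.4 [312.55411156 211.26256756] [380.43289246 250.10054051]
260.4 [325.87189736 206.77102538] [486.97517885 214.16820302]
167.3 [302.44413687 210.52487652] [299.55309494 244.19901215]
```

View pics/s3c.png

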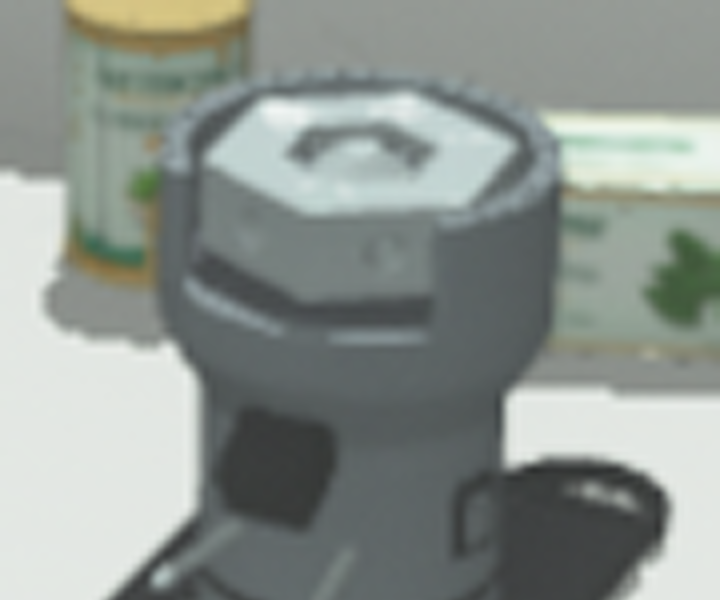

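```bash
python3 - <<'E'
from h import *
go([0.3816,-0.2225,0.39],20.4,12)
E
```

```text
t 6.45 at [0.4398 0.121  0.3441] psi -7.09 zaxis [-0.0027 -0.0012 -1.    ] F [-0.19  0.77 -1.87] T [ 0.019  0.071 -0.006] gap 0.0193
[[0.0013, -0.029, -0.0038, 0, 0, -0.04], [0.0024, -0.0289, -0.0038, 0, 0, -0.04], [0.0036, -0.0288, -0.0038, 0, 0, -0.04], [0.0047, -0.0286, -0.0038, 0, 0, -0.04], [0.0059, -0.0284, -0.0038, 0, 0, -0.04], [0.007, -0.0282, -0.0038, 0, 0, -0.04], [0.0081, -0.0279, -0.0038, 0, 0, -0.04], [0.0092, -0.0275, -0.0038, 0, 0, -0.04]]
[[0.0103, -0.0271, -0.0038, 0, 0, -0.04], [0.0114, -0.0267, -0.0038, 0, 0, -0.04], [0.0125, -0.0262, -0.0038, 0, 0, -0.04], [0.0135, -0.0257, -0.0038, 0, 0, -0.04]]
```

apply_moves --pt "0.0015 -0.029 -0.004 0 0 -0.04" --pt "0.0025 -0.029 -0.004 0 0 -0.04" --pt "0.0035 -0.029 -0.004 0 0 -0.04" --pt "0.0045 -0.0285 -0.004 0 0 -0.04" --pt "0.006 -0.0285 -0.004 0 0 -0.04" --pt "0.007 -0.028 -0.004 0 0 -0.04" --pt "0.008 -0.028 -0.004 0 0 -0.04" --pt "0.009 -0.0275 -0.004 0 0 -0.04"

```text
t: 7.25
tool_pos: [0.4012, -0.109, 0.3768]
tool_rot: [[-0.98, -0.197, -0.002], [-0.197, 0.98, -0.0], [0.002, 0.0, -1.0]]
force: [0.3, -0.9, -1.4]
finger_gap: 0.0196
```

apply_moves --pt "0.0105 -0.027 -0.004 0 0 -0.04" --pt "0.0115 -0.0265 -0.004 0 0 -0.04" --pt "0.0125 -0.026 -0.004 0 0 -0.04" --pt "0.0135 -0.0255 -0.004 0 0 -0.04" --pt "0 0 0 0 0 0" --pt "0 0 0 0 0 0" --pt "0 0 0 0 0 0"

```text
t: 7.95
tool_pos: [0.3821, -0.2208, 0.3928]
tool_rot: [[-0.937, -0.349, -0.002], [-0.349, 0.937, 0.001], [0.001, 0.001, -1.0]]
force: [0.0, -0.7, -0.9]
finger_gap: 0.0196
```

```bash
python3 - <<'E'
from h import *
s=snap('top','t4.png')
im=s['img'][:,:,::-1]
cv2.imwrite('pics/t4c.png',cv2.resize(im[150:280,260:390],None,fx=4.6,fy=4.6,interpolation=cv2.INTER_CUBIC))
go([0.3816,-0.2225,0.3406],20.4,4)
E
```

```text
t 8.0 at [ 0.3822 -0.2207  0.393 ] psi 20.47 zaxis [-1.3e-03  6.0e-04 -1.0e+00] F [ 0.72 -0.05 -2.46] T [ 0.049 -0.002  0.025] gap 0.0197
[[0.0003, -0.0004, 0.0131, 0, 0, 0.0003], [0.0003, -0.0004, 0.0131, 0, 0, 0.0003], [0.0003, -0.0004, 0.0131, 0, 0, 0.0003], [0.0003, -0.0004, 0.0131, 0, 0, 0.0003]]
```

View pics/t4c.png

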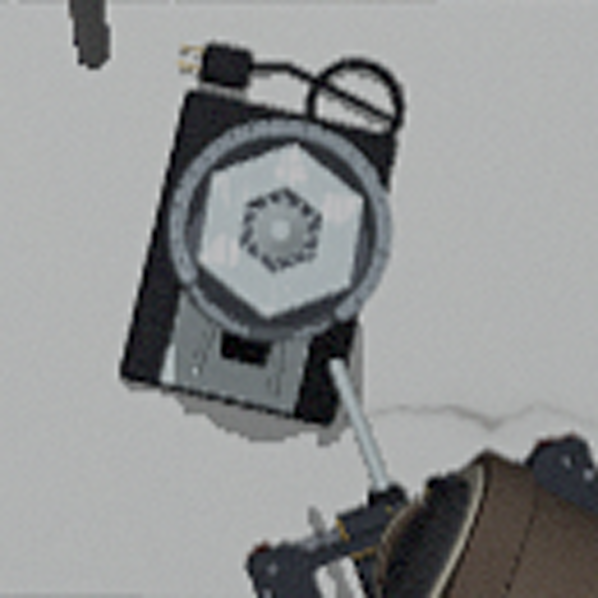

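```bash
python3 - <<'E'
from h import *
s=robot.snapshot('top')
z=0.393-.1756
f=lambda x,y,z: ray(s,(260+(x+.5)/4.6-.5,150+(y+.5)/4.6-.5),z)
a=f(381,490,z);b=f(336.5,361,z);c=f(282,231,.18)
print(a,b,c); d=b-a; ps=np.arctan2(d[1],d[0]); print(np.degrees(ps))
n=np.array([-np.sin(ps),np.cos(ps)])
print('lat offset of C from rod line',n@(c-b)[:2],n@(np.array([.555,-.158])-b[:2]))
st=robot.state();p=st['tool_pos'];R=st['tool_rot'];q=psi_of(R);n2=np.array([-np.sin(q),np.cos(q)])
print('tcp line lat',n2@(np.array([.555,-.158])-p[:2]),n2@(c[:2]-p[:2]), 'tip expected',p[:2]+.105*np.array([np.cos(q),np.sin(q)]))
E
```

```text
[ 0.40845808 -0.20913333  0.2174    ] [ 0.47928769 -0.18539079  0.2174    ] [ 0.55424268 -0.15884388  0.18      ]
18.531486227548292
lat offset of C from rod line 0.0013478040009753329 0.0019072313022575993
tcp line lat -0.0017106249879527515 -0.0022359646871760648 tip expected [ 0.48058018 -0.18398804]
```

apply_moves --pt "0.0003 -0.0004 0.013 0 0 0" --pt "0.0003 -0.0004 0.013 0 0 0" --pt "0.0003 -0.0004 0.013 0 0 0" --pt "0.0003 -0.0004 0.013 0 0 0" --pt "0 0 0 0 0 0" --pt "0 0 0 0 0 0" --pt "0 0 0 0 0 0"

```text
t: 8.75
tool_pos: [0.3817, -0.2235, 0.3422]
tool_rot: [[-0.937, -0.349, 0.001], [-0.349, 0.937, -0.0], [-0.001, -0.0, -1.0]]
force: [0.0, 0.4, -2.1]
finger_gap: 0.0199
```

```bash
python3 - <<'E'
from h import *
s=snap('scene','s5.png'); 
im=s['img'][:,:,::-1]
cv2.imwrite('pics/s5c.png',cv2.resize(im[180:270,275:365],None,fx=7,fy=7,interpolation=cv2.INTER_CUBIC)[:600])
go([0.555-.16*np.cos(.356),-0.158-.16*np.sin(.356),0.3406],20.4,4)
E
```

```text
t 8.8 at [ 0.3817 -0.2236  0.3423] psi 20.43 zaxis [ 1.1e-03 -2.0e-04 -1.0e+00] F [ 0.06 -0.81 -2.55] T [ 0.055 -0.01   0.016] gap 0.0198
[[-0.0063, 0.0003, 0.0004, 0, 0, 0.0002], [-0.0063, 0.0003, 0.0004, 0, 0, 0.0002], [-0.0063, 0.0003, 0.0004, 0, 0, 0.0002], [-0.0063, 0.0003, 0.0004, 0, 0, 0.0002]]
```

View pics/s5c.png

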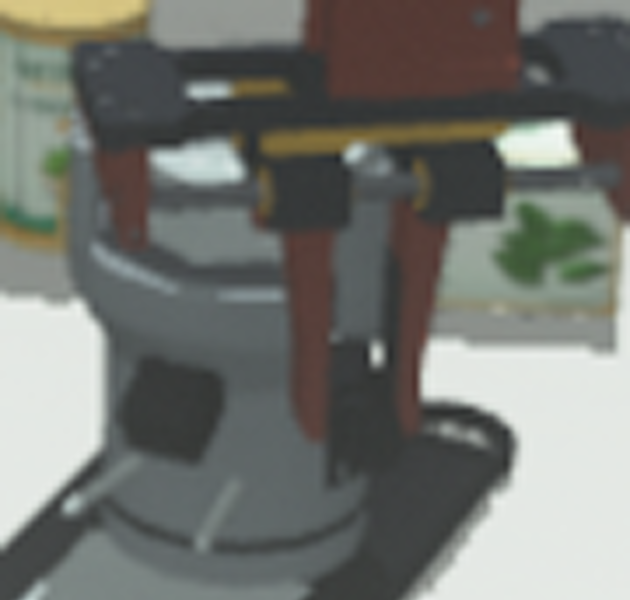

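apply_moves --pt "-0.007 0.0003 0.0004 0 0 0" --pt "-0.007 0.0003 0.0004 0 0 0" --pt "-0.007 0.0003 0.0004 0 0 0" --pt "-0.007 0.0003 0.0004 0 0 0" --pt "0 0 0 0 0 0" --pt "0 0 0 0 0 0"

```text
t: 9.4
tool_pos: [0.4073, -0.2127, 0.3399]
tool_rot: [[-0.937, -0.349, -0.001], [-0.349, 0.937, -0.0], [0.0, 0.0, -1.0]]
force: [-0.1, 0.4, -1.4]
finger_gap: 0.0195
```

```bash
cat >> h.py <<'E'
C=np.array([.5550,-.1580])
def rep():
    st=robot.state();p=st['tool_pos'];R=st['tool_rot'];q=psi_of(R);u=np.array([np.cos(q),np.sin(q)]);n=np.array([-u[1],u[0]])
    r=C-p[:2]; F=st['force']; T=st['wrist_torque']
    print('t %.2f d %.1f lat %.1f mm (rod right of C) z %.4f psi %.2f | ang of handle %.2f | F ax %.2f lat %.2f z %.2f Tz %.3f T %s gap %.4f'%(st['t'],1e3*r@u,1e3*n@r,p[2],np.degrees(q),np.degrees(np.arctan2(-r[1],-r[0]))%360,F[:2]@u,F[:2]@n,F[2],T[2],np.round(T,3),st['finger_gap']))
E
python3 - <<'E'
from h import *
rep()
s=snap('top','t6.png')
im=s['img'][:,:,::-1]
cv2.imwrite('pics/t6c.png',cv2.resize(im[170:250,280:360],None,fx=7.5,fy=7.5,interpolation=cv2.INTER_CUBIC))
E
```

```text
t 9.40 d 157.5 lat -0.3 mm (rod right of C) z 0.3399 psi 20.43 | ang of handle 200.31 | F ax 0.09 lat 0.39 z -1.45 Tz -0.016 T [ 0.087  0.068 -0.016] gap 0.0195
```

View pics/t6c.png

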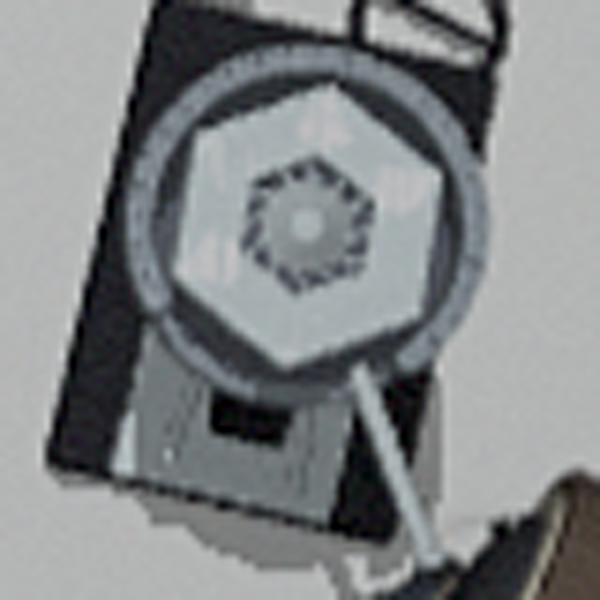

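apply_moves --pt "-0.004 0 0 0 0 0" --pt "-0.004 0 0 0 0 0" --pt "-0.003 0 0 0 0 0" --pt "-0.003 0 0 0 0 0" --pt "-0.002 0 0 0 0 0" --pt "0 0 0 0 0 0"

```text
t: 10.05
tool_pos: [0.4225, -0.207, 0.34]
tool_rot: [[-0.937, -0.349, -0.0], [-0.349, 0.937, 0.0], [0.0, 0.0, -1.0]]
force: [0.1, 0.5, -2.7]
finger_gap: 0.0198
```

```bash
python3 -c "
from h import *
rep()"
```

```text
t 10.05 d 141.3 lat -0.3 mm (rod right of C) z 0.3400 psi 20.43 | ang of handle 200.31 | F ax 0.24 lat 0.40 z -2.69 Tz -0.065 T [ 0.073 -0.031 -0.065] gap 0.0198
```

apply_moves --pt "-0.003 0 0 0 0 0" --pt "-0.002 0 0 0 0 0" --pt "-0.002 0 0 0 0 0" --pt "0 0 0 0 0 0" --pt "0 0 0 0 0 0"

```text
t: 10.55
tool_pos: [0.4288, -0.2048, 0.34]
tool_rot: [[-0.937, -0.349, -0.0], [-0.349, 0.937, 0.0], [0.0, 0.0, -1.0]]
force: [-0.9, 0.9, -1.0]
finger_gap: 0.0198
```

```bash
python3 -c "
from h import *
rep()"
```

```text
t 10.55 d 134.6 lat -0.2 mm (rod right of C) z 0.3400 psi 20.41 | ang of handle 200.33 | F ax -0.59 lat 1.14 z -1.01 Tz -0.044 T [ 0.032  0.057 -0.044] gap 0.0198
```

apply_moves --pt "-0.0001 0.004 0 0 0 0.03" --pt "-0.0001 0.004 0 0 0 0.03" --pt "0 0.004 0 0 0 0.03" --pt "-0.0001 0.004 0.0001 0 0 0.03" --pt "-0.0001 0.004 0 0 0 0.03" --pt "0 0.004 0 0 0 0.03"

```text
t: 11.15
tool_pos: [0.4223, -0.1828, 0.3401]
tool_rot: [[-0.985, -0.172, 0.001], [-0.172, 0.985, -0.002], [-0.001, -0.002, -1.0]]
force: [-0.2, -4.2, -3.1]
finger_gap: 0.0195
```

```bash
python3 -c "
from h import *
rep()"
```

```text
t 11.15 d 135.0 lat 1.6 mm (rod right of C) z 0.3401 psi 9.90 | ang of handle 190.58 | F ax -0.90 lat -4.11 z -3.10 Tz -0.482 T [-1.034  0.026 -0.482] gap 0.0195
```

apply_moves --pt "-0.0001 0.004 0 0 0 0.03" --pt "-0.0001 0.004 0 0 0 0.03" --pt "0 0.004 0 0 0 0.03" --pt "-0.0001 0.004 0.0001 0 0 0.03" --pt "-0.0001 0.004 0 0 0 0.03" --pt "0 0.004 0 0 0 0.03" --pt "-0.0001 0.004 0 0 0 0.03" --pt "0 0.004 0 0 0 0.03"

```text
t: 11.95
tool_pos: [0.4202, -0.1508, 0.3399]
tool_rot: [[-0.998, 0.067, -0.0], [0.067, 0.998, -0.001], [0.0, -0.001, -1.0]]
force: [-1.6, -5.1, -1.9]
finger_gap: 0.0202
```

```bash
python3 -c "
from h import *
rep()"
```

```text
t 11.95 d 135.0 lat 1.9 mm (rod right of C) z 0.3399 psi -3.86 | ang of handle 176.96 | F ax -1.22 lat -5.19 z -1.91 Tz -0.429 T [-0.999  0.344 -0.429] gap 0.0202
```

apply_moves --pt "-0.0001 0.004 0 0 0 0.03" --pt "-0.0001 0.004 0 0 0 0.03" --pt "0 0.004 0 0 0 0.03" --pt "-0.0001 0.004 0.0001 0 0 0.03" --pt "-0.0001 0.004 0 0 0 0.03" --pt "0 0.004 0 0 0 0.03" --pt "-0.0001 0.004 0 0 0 0.03" --pt "0 0.004 0 0 0 0.03"

```text
t: 12.75
tool_pos: [0.4258, -0.1193, 0.3396]
tool_rot: [[-0.953, 0.302, -0.001], [0.302, 0.953, -0.001], [0.001, -0.001, -1.0]]
force: [-1.7, -4.3, -1.3]
finger_gap: 0.0197
```

```bash
python3 -c "
from h import *
rep()"
```

```text
t 12.75 d 134.8 lat 2.2 mm (rod right of C) z 0.3396 psi -17.61 | ang of handle 163.34 | F ax -0.35 lat -4.63 z -1.34 Tz -0.457 T [-0.967  0.543 -0.457] gap 0.0197
```

apply_moves --pt "-0.0001 0.004 0 0 0 0.03" --pt "-0.0001 0.004 0 0 0 0.03" --pt "0 0.004 0 0 0 0.03" --pt "-0.0001 0.004 0.0001 0 0 0.03" --pt "-0.0001 0.004 0 0 0 0.03" --pt "0 0.004 0 0 0 0.03" --pt "-0.0001 0.004 0 0 0 0.03" --pt "0 0.004 0 0 0 0.03"

```text
t: 13.55
tool_pos: [0.4387, -0.09, 0.3393]
tool_rot: [[-0.854, 0.52, -0.003], [0.52, 0.854, -0.0], [0.002, -0.002, -1.0]]
force: [-3.6, -4.2, 0.5]
finger_gap: 0.0202
```

```bash
python3 -c "
from h import *
rep()"
```

```text
t 13.55 d 134.7 lat 2.5 mm (rod right of C) z 0.3393 psi -31.35 | ang of handle 149.70 | F ax -0.89 lat -5.41 z 0.50 Tz -0.466 T [-0.7    0.886 -0.466] gap 0.0202
```

apply_moves --pt "-0.0001 0.004 0 0 0 0.03" --pt "-0.0001 0.004 0 0 0 0.03" --pt "0 0.004 0 0 0 0.03" --pt "-0.0001 0.004 0.0001 0 0 0.03" --pt "-0.0001 0.004 0 0 0 0.03" --pt "0 0.004 0 0 0 0.03"

```text
t: 14.15
tool_pos: [0.4528, -0.0705, 0.3391]
tool_rot: [[-0.747, 0.665, -0.003], [0.665, 0.747, -0.0], [0.003, -0.002, -1.0]]
force: [-5.9, -2.4, -0.3]
finger_gap: 0.0197
```

```bash
python3 -c "
from h import *
rep()"
```

```text
t 14.15 d 134.5 lat 2.6 mm (rod right of C) z 0.3391 psi -41.65 | ang of handle 139.45 | F ax -2.81 lat -5.66 z -0.27 Tz -0.401 T [-0.494  1.036 -0.401] gap 0.0197
```

apply_moves --pt "-0.0001 0.004 0 0 0 0.03" --pt "-0.0001 0.004 0 0 0 0.03" --pt "0 0.004 0 0 0 0.03" --pt "0 0 0 0 0 0" --pt "0 0 0 0 0 0"

```text
t: 14.65
tool_pos: [0.4615, -0.0617, 0.3392]
tool_rot: [[-0.687, 0.727, -0.002], [0.727, 0.687, 0.0], [0.002, -0.002, -1.0]]
force: [-5.1, -0.6, -0.3]
finger_gap: 0.0202
```

```bash
python3 - <<'E'
from h import *
rep()
s=snap('top','t7.png')
im=s['img'][:,:,::-1]
cv2.imwrite('pics/t7c.png',cv2.resize(im[170:250,280:360],None,fx=7.5,fy=7.5,interpolation=cv2.INTER_CUBIC))
E
```

```text
t 14.65 d 134.2 lat 1.8 mm (rod right of C) z 0.3392 psi -46.63 | ang of handle 134.14 | F ax -3.05 lat -4.17 z -0.32 Tz -0.373 T [-0.379  1.067 -0.373] gap 0.0202
```

View pics/t7c.png

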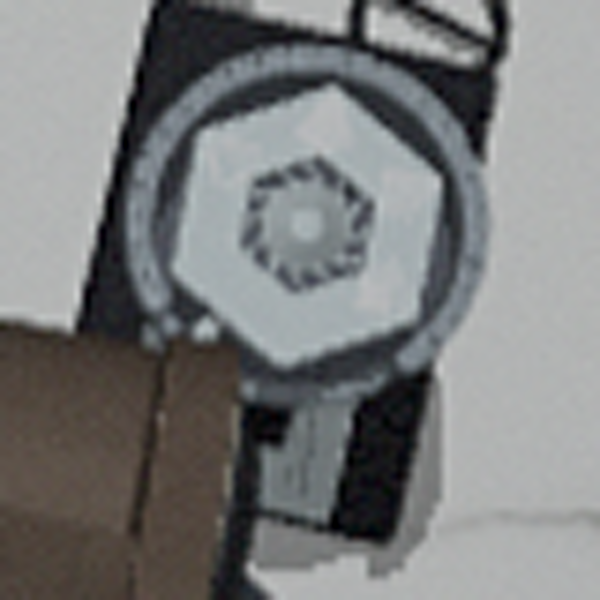

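```bash
cat > hexfit.py <<'E'
from h import *
from scipy.optimize import least_squares
def hexfit(z=0.18):
    s=robot.snapshot('top'); L=robot.trace('collar','top')
    if not L: print('none'); return
    m=L[0]['mask']; c=max(cv2.findContours(m.astype(np.uint8),0,cv2.CHAIN_APPROX_NONE)[0],key=len)[:,0,:].astype(float)
    W=np.array([ray(s,p,z)[:2] for p in c])
    def f(p):
        d=W-np.array([.5549,-.1578]) if False else W-p[:2]; th=np.arctan2(d[:,1],d[:,0])-p[2]; a=p[2]+np.round(th/(np.pi/3))*np.pi/3
        return d[:,0]*np.cos(a)+d[:,1]*np.sin(a)-p[3]
    b=min((least_squares(f,[*W.mean(0),a,0.043],loss='soft_l1',f_scale=0.0015) for a in np.radians([0,15,30,45])),key=lambda q:q.cost)
    print('conf',L[0]['confidence'],'hex',np.round(b.x,4),'mod60',round(np.degrees(b.x[2])%60,2),'res',np.abs(b.fun).mean())
if __name__=='__main__': hexfit(); rep()
E
python3 hexfit.py
```

```text
conf 0.56 hex [ 0.5535 -0.1575  0.3334  0.0426] mod60 19.1 res 0.0013189183623862045
t 14.80 d 134.2 lat 1.8 mm (rod right of C) z 0.3392 psi -46.64 | ang of handle 134.14 | F ax -3.71 lat -3.90 z -0.24 Tz -0.376 T [-0.311  1.123 -0.376] gap 0.0195
```

apply_moves --pt "0 -0.004 0 0 0 -0.03" --pt "0 -0.004 0 0 0 -0.03" --pt "0 -0.003 0 0 0 -0.02" --pt "0 0 0 0 0 0" --pt "0 0 0 0 0 0"

```text
t: 15.3
tool_pos: [0.4548, -0.069, 0.3397]
tool_rot: [[-0.742, 0.67, 0.001], [0.67, 0.742, 0.0], [-0.001, 0.001, -1.0]]
force: [0.3, 0.2, -1.3]
finger_gap: 0.0197
```

```bash
python3 hexfit.py
```

```text
conf 0.66 hex [ 0.5554 -0.1575  0.3217  0.0433] mod60 18.43 res 0.0006808011005544176
t 15.40 d 134.1 lat 1.0 mm (rod right of C) z 0.3396 psi -42.05 | ang of handle 138.37 | F ax -0.89 lat -0.57 z -1.85 Tz 0.003 T [-0.021  0.047  0.003] gap 0.0196
```

apply_moves --pt "0.004 0 0 0 0 0" --pt "0.006 0 0 0 0 0" --pt "0.01 0 0 0 0 0" --pt "0.012 0 0 0 0 0" --pt "0.009 0 0 0 0 0" --pt "0 0 0 0 0 0" --pt "0 0 0 0 0 0"

```text
t: 16.1
tool_pos: [0.4241, -0.0414, 0.3398]
tool_rot: [[-0.743, 0.669, 0.001], [0.669, 0.743, 0.0], [-0.0, 0.001, -1.0]]
force: [0.2, -0.0, -2.0]
finger_gap: 0.02
```

```bash
python3 hexfit.py
```

```text
conf 0.76 hex [ 0.5552 -0.157   0.3295  0.0434] mod60 18.88 res 0.00073537418915789
t 16.20 d 174.8 lat 1.2 mm (rod right of C) z 0.3397 psi -42.05 | ang of handle 138.34 | F ax -0.40 lat 0.56 z -1.62 Tz -0.007 T [-0.051  0.01  -0.007] gap 0.0196
```

apply_moves --pt "-0.0007 -0.0155 0 0 0 -0.088" --pt "-0.0007 -0.0155 0 0 0 -0.088" --pt "-0.0007 -0.0155 0 0 0 -0.088" --pt "-0.0007 -0.0155 0 0 0 -0.088" --pt "-0.0007 -0.0155 0 0 0 -0.088" --pt "-0.0007 -0.0155 0 0 0 -0.088" --pt "-0.0007 -0.0155 0 0 0 -0.088" --pt "-0.0007 -0.0155 0 0 0 -0.088"

```text
t: 17.0
tool_pos: [0.3788, -0.1556, 0.3396]
tool_rot: [[-1.0, 0.027, 0.0], [0.027, 1.0, -0.0], [-0.0, -0.0, -1.0]]
force: [1.3, 0.2, -2.1]
finger_gap: 0.0195
```

apply_moves --pt "-0.0007 -0.0155 0 0 0 -0.088" --pt "-0.0007 -0.0155 0 0 0 -0.088" --pt "-0.0007 -0.0155 0 0 0 -0.088" --pt "-0.0007 -0.0155 0 0 0 -0.088" --pt "0 0 0 0 0 0" --pt "0 0 0 0 0 0" --pt "0 0 0 0 0 0"

```text
t: 17.7
tool_pos: [0.3878, -0.2152, 0.3393]
tool_rot: [[-0.949, -0.315, -0.001], [-0.315, 0.949, 0.0], [0.0, 0.001, -1.0]]
force: [-0.5, -0.3, -1.8]
finger_gap: 0.0199
```

```bash
python3 hexfit.py; python3 - <<'E'
from h import *
s=snap('top','t8.png')
im=s['img'][:,:,::-1]
cv2.imwrite('pics/t8c.png',cv2.resize(im[170:250,280:360],None,fx=7.5,fy=7.5,interpolation=cv2.INTER_CUBIC))
E
```

```text
conf 0.79 hex [ 0.556  -0.1574  0.3127  0.0439] mod60 17.92 res 0.0009139841468435086
t 17.80 d 176.5 lat 1.3 mm (rod right of C) z 0.3395 psi 18.45 | ang of handle 198.86 | F ax -0.38 lat 0.23 z -1.02 Tz -0.006 T [ 0.09   0.005 -0.006] gap 0.0198
```

View pics/t8c.png

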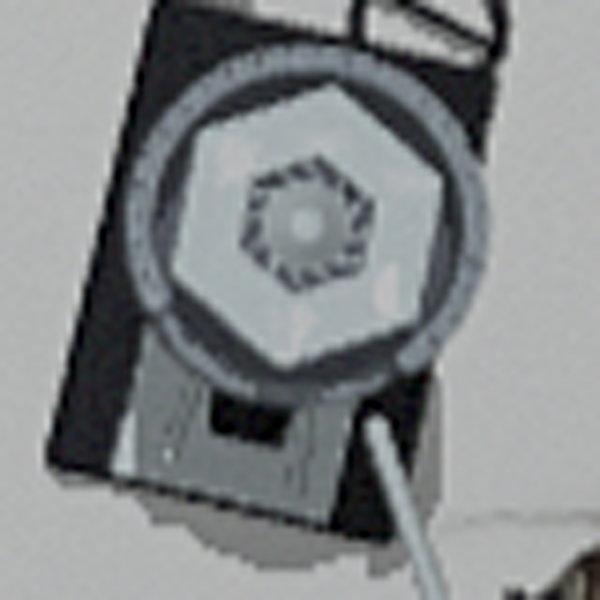

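apply_moves --pt "-0.006 0.0007 -0.0003 0 0 0" --pt "-0.008 0.0006 0 0 0 0" --pt "-0.006 0 0 0 0 0" --pt "-0.004 0 0 0 0 0" --pt "0 0 0 0 0 0" --pt "0 0 0 0 0 0"

```text
t: 18.45
tool_pos: [0.4103, -0.2068, 0.3397]
tool_rot: [[-0.949, -0.317, -0.0], [-0.317, 0.949, -0.0], [0.0, 0.0, -1.0]]
force: [0.3, -0.5, -1.6]
finger_gap: 0.0199
```

apply_moves --pt "-0.003 0 0 0 0 0" --pt "-0.003 0 0 0 0 0" --pt "-0.003 0 0 0 0 0" --pt "-0.002 0 0 0 0 0" --pt "0 0 0 0 0 0"

```text
t: 18.95
tool_pos: [0.4211, -0.2031, 0.3398]
tool_rot: [[-0.948, -0.317, 0.0], [-0.317, 0.948, -0.0], [-0.0, -0.0, -1.0]]
force: [-0.5, 0.0, -1.1]
finger_gap: 0.0197
```

```bash
python3 -c "
from h import *
rep()"
```

```text
t 18.95 d 141.3 lat 0.4 mm (rod right of C) z 0.3398 psi 18.49 | ang of handle 198.63 | F ax -0.49 lat 0.18 z -1.09 Tz -0.023 T [ 0.023  0.03  -0.023] gap 0.0197
```

apply_moves --pt "-0.003 0 0 0 0 0" --pt "-0.002 0 0 0 0 0" --pt "-0.002 0 0 0 0 0" --pt "0 0 0 0 0 0" --pt "0 0 0 0 0 0"

```text
t: 19.45
tool_pos: [0.4274, -0.2011, 0.3398]
tool_rot: [[-0.949, -0.317, -0.0], [-0.317, 0.949, 0.0], [0.0, 0.0, -1.0]]
force: [-0.0, -0.6, -2.0]
finger_gap: 0.0198
```

```bash
python3 -c "
from h import *
rep()"
```

```text
t 19.45 d 134.7 lat 0.5 mm (rod right of C) z 0.3398 psi 18.46 | ang of handle 198.66 | F ax -0.20 lat -0.57 z -1.97 Tz -0.005 T [ 0.105  0.024 -0.005] gap 0.0198
```

```bash
cat > mom.py <<'E'
from h import *
import sys
def mom(n=4):
    M=[];Fl=[];TZ=[]
    for i in range(n):
        if i: robot.snapshot('wrist')
        st=robot.state();p=np.array(st['tool_pos']);r=p[:2]-C;F=st['force'];q=psi_of(st['tool_rot'])
        M.append(r[0]*F[1]-r[1]*F[0]+st['wrist_torque'][2]); Fl.append(F[:2]@[-np.sin(q),np.cos(q)]); TZ.append(st['wrist_torque'][2])
    print('M mean %.3f sd %.3f Flat %.2f Tz %.3f'%(np.mean(M),np.std(M),np.mean(Fl),np.mean(TZ)))
mom(int(sys.argv[1]) if len(sys.argv)>1 else 4); rep()
E
python3 mom.py 2
```

```text
M mean 0.019 sd 0.053 Flat -0.14 Tz -0.001
t 19.50 d 134.7 lat 0.5 mm (rod right of C) z 0.3398 psi 18.46 | ang of handle 198.67 | F ax -0.53 lat 0.28 z -1.07 Tz 0.004 T [0.038 0.088 0.004] gap 0.0194
```

apply_moves --pt "-0.0001 0.0027 0 0 0 0.02" --pt "0 0.0027 0 0 0 0.02" --pt "0 0.0027 0 0 0 0.02" --pt "0 0.0027 0 0 0 0.02" --pt "0 0.0027 0 0 0 0.02" --pt "0 0.0027 0 0 0 0.02"

```text
t: 20.1
tool_pos: [0.423, -0.1859, 0.34]
tool_rot: [[-0.98, -0.198, 0.0], [-0.198, 0.98, -0.001], [-0.0, -0.001, -1.0]]
force: [-0.5, -4.5, -2.1]
finger_gap: 0.0199
```

```bash
python3 mom.py 3
```

```text
M mean 0.155 sd 0.090 Flat -4.10 Tz -0.397
t 20.20 d 134.8 lat 0.5 mm (rod right of C) z 0.3399 psi 11.52 | ang of handle 191.75 | F ax -0.77 lat -4.72 z -1.33 Tz -0.384 T [-0.963  0.144 -0.384] gap 0.0198
```

apply_moves --pt "-0.0001 0.0027 0 0 0 0.02" --pt "0 0.0027 0 0 0 0.02" --pt "0 0.0027 0 0 0 0.02" --pt "0 0.0027 0 0 0 0.02" --pt "-0.0001 0.0027 0 0 0 0.02" --pt "0 0.0027 0 0 0 0.02"

```text
t: 20.8
tool_pos: [0.4207, -0.1692, 0.3398]
tool_rot: [[-0.997, -0.08, -0.0], [-0.08, 0.997, 0.0], [0.0, 0.0, -1.0]]
force: [-1.5, -4.8, -2.1]
finger_gap: 0.0196
```

```bash
python3 mom.py 3
```

```text
M mean 0.196 sd 0.018 Flat -4.34 Tz -0.388
t 20.90 d 134.7 lat -0.0 mm (rod right of C) z 0.3397 psi 4.69 | ang of handle 184.69 | F ax -2.25 lat -4.13 z -1.43 Tz -0.334 T [-0.913  0.327 -0.334] gap 0.0200
```

apply_moves --pt "-0.0001 0.0027 0 0 0 0.02" --pt "0 0.0027 0 0 0 0.02" --pt "0 0.0027 0 0 0 0.02" --pt "0 0.0027 0 0 0 0.02" --pt "-0.0001 0.0027 0 0 0 0.02"

```text
t: 21.4
tool_pos: [0.4203, -0.1558, 0.3397]
tool_rot: [[-1.0, 0.019, -0.001], [0.019, 1.0, 0.0], [0.001, 0.0, -1.0]]
force: [-1.8, -5.4, -1.6]
finger_gap: 0.0198
```

```bash
python3 mom.py 3
```

```text
M mean 0.268 sd 0.034 Flat -4.89 Tz -0.390
t 21.50 d 134.6 lat -0.0 mm (rod right of C) z 0.3397 psi -1.03 | ang of handle 178.96 | F ax -2.08 lat -4.13 z -1.13 Tz -0.334 T [-0.851  0.507 -0.334] gap 0.0197
```

apply_moves --pt "-0.0001 0.0027 0 0 0 0.02" --pt "0 0.0027 0 0 0 0.02" --pt "0 0.0027 0 0 0 0.02" --pt "0 0.0027 0 0 0 0.02" --pt "-0.0001 0.0027 0 0 0 0.02"

```text
t: 22.0
tool_pos: [0.4212, -0.1424, 0.3397]
tool_rot: [[-0.993, 0.118, -0.001], [0.118, 0.993, 0.0], [0.001, 0.0, -1.0]]
force: [-2.2, -4.8, -0.9]
finger_gap: 0.02
```

```bash
python3 mom.py 3
```

```text
M mean 0.232 sd 0.056 Flat -4.64 Tz -0.393
t 22.10 d 134.6 lat -0.1 mm (rod right of C) z 0.3397 psi -6.73 | ang of handle 173.24 | F ax -2.48 lat -4.71 z -1.14 Tz -0.338 T [-0.861  0.602 -0.338] gap 0.0201
```

apply_moves --pt "-0.0001 0.0027 0.0002 0 0 0.02" --pt "0 0.0027 0 0 0 0.02" --pt "0 0.0027 0 0 0 0.02" --pt "0 0.0027 0 0 0 0.02" --pt "-0.0001 0.0027 0 0 0 0.02"

```text
t: 22.6
tool_pos: [0.4235, -0.1292, 0.3395]
tool_rot: [[-0.976, 0.217, -0.001], [0.217, 0.976, 0.0], [0.001, 0.0, -1.0]]
force: [-3.0, -4.9, -0.2]
finger_gap: 0.0194
```

```bash
python3 mom.py 3
```

```text
M mean 0.275 sd 0.044 Flat -4.81 Tz -0.371
t 22.70 d 134.5 lat -0.0 mm (rod right of C) z 0.3395 psi -12.45 | ang of handle 167.53 | F ax -2.06 lat -5.01 z -1.14 Tz -0.355 T [-0.724  0.7   -0.355] gap 0.0197
```

apply_moves --pt "-0.0001 0.0027 0 0 0 0.02" --pt "0 0.0027 0 0 0 0.02" --pt "0 0.0027 0 0 0 0.02" --pt "-0.0001 0.0027 0 0 0 0.02"

```text
t: 23.1
tool_pos: [0.4264, -0.1188, 0.3395]
tool_rot: [[-0.956, 0.294, -0.001], [0.294, 0.956, 0.0], [0.001, -0.0, -1.0]]
force: [-4.2, -3.9, -1.3]
finger_gap: 0.0196
```

```bash
python3 mom.py 3
```

```text
M mean 0.186 sd 0.103 Flat -4.19 Tz -0.377
t 23.20 d 134.5 lat -0.1 mm (rod right of C) z 0.3395 psi -17.03 | ang of handle 162.92 | F ax -2.35 lat -4.58 z -2.39 Tz -0.357 T [-0.656  0.766 -0.357] gap 0.0197
```

apply_moves --pt "-0.0001 0.0027 0.0001 0 0 0.02" --pt "0 0.0027 0 0 0 0.02" --pt "0 0.0027 0 0 0 0.02" --pt "-0.0001 0.0027 0 0 0 0.02"

```text
t: 23.6
tool_pos: [0.43, -0.1086, 0.3394]
tool_rot: [[-0.929, 0.369, -0.001], [0.369, 0.929, 0.0], [0.001, -0.0, -1.0]]
force: [-4.5, -3.8, -1.0]
finger_gap: 0.0197
```

```bash
python3 mom.py 3
```

```text
M mean 0.249 sd 0.056 Flat -4.74 Tz -0.387
t 23.70 d 134.4 lat -0.1 mm (rod right of C) z 0.3394 psi -21.61 | ang of handle 158.33 | F ax -1.64 lat -4.88 z -1.80 Tz -0.337 T [-0.603  0.84  -0.337] gap 0.0196
```

Still only thread drag (~0.2 N m). Continuing.

apply_moves --pt "-0.0001 0.0027 0 0 0 0.02" --pt "0 0.0027 0 0 0 0.02" --pt "0 0.0027 0 0 0 0.02" --pt "-0.0001 0.0027 0 0 0 0.02"

```text
t: 24.1
tool_pos: [0.4345, -0.0988, 0.3394]
tool_rot: [[-0.897, 0.442, -0.001], [0.442, 0.897, 0.0], [0.001, -0.0, -1.0]]
force: [-3.9, -3.5, -2.1]
finger_gap: 0.0197
```

```bash
python3 mom.py 3
```

```text
M mean 0.157 sd 0.076 Flat -3.99 Tz -0.379
t 24.20 d 134.2 lat -0.2 mm (rod right of C) z 0.3394 psi -26.21 | ang of handle 153.71 | F ax -2.29 lat -3.37 z -1.43 Tz -0.349 T [-0.589  0.951 -0.349] gap 0.0196
```

apply_moves --pt "-0.0001 0.0027 0.0001 0 0 0.02" --pt "0 0.0027 0 0 0 0.02" --pt "0 0.0027 0 0 0 0.02" --pt "-0.0001 0.0027 0 0 0 0.02"

```text
t: 24.6
tool_pos: [0.4398, -0.0893, 0.3393]
tool_rot: [[-0.858, 0.513, -0.001], [0.513, 0.858, 0.0], [0.001, -0.0, -1.0]]
force: [-4.0, -3.1, -1.0]
finger_gap: 0.0195
```

```bash
python3 mom.py 3
```

```text
M mean 0.168 sd 0.125 Flat -4.00 Tz -0.370
t 24.70 d 134.1 lat -0.3 mm (rod right of C) z 0.3393 psi -30.80 | ang of handle 149.07 | F ax -2.24 lat -4.44 z -2.04 Tz -0.317 T [-0.515  0.955 -0.317] gap 0.0199
```

apply_moves --pt "-0.0001 0.0027 0 0 0 0.02" --pt "0 0.0027 0 0 0 0.02" --pt "0 0.0027 0 0 0 0.02" --pt "-0.0001 0.0027 0 0 0 0.02"

```text
t: 25.1
tool_pos: [0.4458, -0.0803, 0.3393]
tool_rot: [[-0.815, 0.58, -0.001], [0.58, 0.815, 0.0], [0.001, -0.0, -1.0]]
force: [-5.4, -2.6, -2.0]
finger_gap: 0.0196
```

```bash
python3 mom.py 3; python3 hexfit.py
```

```text
M mean 0.222 sd 0.060 Flat -4.51 Tz -0.383
t 25.20 d 134.0 lat -0.4 mm (rod right of C) z 0.3393 psi -35.39 | ang of handle 144.44 | F ax -1.70 lat -3.92 z -2.18 Tz -0.360 T [-0.426  0.948 -0.36 ] gap 0.0201
conf 0.7 hex [ 0.554  -0.157   0.4727  0.0439] mod60 27.08 res 0.0008402664047975251
t 25.30 d 134.0 lat -0.4 mm (rod right of C) z 0.3394 psi -35.34 | ang of handle 144.51 | F ax -2.48 lat -2.79 z -1.38 Tz -0.287 T [-0.363  0.93  -0.287] gap 0.0196
```

apply_moves --pt "-0.0001 0.0027 0 0 0 0.02" --pt "0 0.0027 0 0 0 0.02" --pt "0 0.0027 0 0 0 0.02"

```text
t: 25.6
tool_pos: [0.4508, -0.0739, 0.3394]
tool_rot: [[-0.778, 0.629, -0.0], [0.629, 0.778, 0.0], [0.0, -0.0, -1.0]]
force: [-4.4, -2.3, -1.4]
finger_gap: 0.0196
```

```bash
python3 mom.py 3
```

```text
M mean 0.189 sd 0.065 Flat -4.54 Tz -0.419
t 25.70 d 133.9 lat -0.3 mm (rod right of C) z 0.3394 psi -38.88 | ang of handle 141.00 | F ax -1.03 lat -3.99 z -1.98 Tz -0.426 T [-0.554  0.979 -0.426] gap 0.0195
```

apply_moves --pt "-0.0001 0.0027 0.0001 0 0 0.02" --pt "0 0.0027 0 0 0 0.02" --pt "0 0.0027 0 0 0 0.02"

```text
t: 26.0
tool_pos: [0.4556, -0.0683, 0.3391]
tool_rot: [[-0.739, 0.674, -0.002], [0.674, 0.739, -0.0], [0.001, -0.001, -1.0]]
force: [-7.2, -4.5, 0.3]
finger_gap: 0.0198
```

```bash
python3 mom.py 3
```

```text
M mean 0.283 sd 0.069 Flat -7.63 Tz -0.738
t 26.10 d 133.9 lat 0.6 mm (rod right of C) z 0.3391 psi -42.36 | ang of handle 137.89 | F ax -2.45 lat -7.29 z -1.73 Tz -0.702 T [-1.017  1.533 -0.702] gap 0.0195
```

apply_moves --pt "-0.0001 0.0027 0 0 0 0.02" --pt "0 0.0027 0 0 0 0.02" --pt "0 0.0027 0 0 0 0.02"

```text
t: 26.4
tool_pos: [0.4609, -0.0627, 0.339]
tool_rot: [[-0.696, 0.718, -0.003], [0.718, 0.696, -0.0], [0.002, -0.002, -1.0]]
force: [-8.6, -5.4, -0.9]
finger_gap: 0.0202
```

```bash
python3 mom.py 3
```

```text
M mean 0.459 sd 0.057 Flat -9.94 Tz -0.871
t 26.50 d 133.9 lat 1.1 mm (rod right of C) z 0.3389 psi -45.84 | ang of handle 134.61 | F ax -1.95 lat -10.03 z -0.42 Tz -0.827 T [-1.212  1.808 -0.827] gap 0.0199
```

apply_moves --pt "0 0.002 0 0 0 0.015" --pt "0 0 0 0 0 0"

```text
t: 26.7
tool_pos: [0.4623, -0.0612, 0.3389]
tool_rot: [[-0.686, 0.728, -0.003], [0.728, 0.686, -0.0], [0.002, -0.002, -1.0]]
force: [-8.3, -4.3, -0.7]
finger_gap: 0.0205
```

```bash
python3 mom.py 6;python3 hexfit.py
```

```text
M mean 0.409 sd 0.041 Flat -9.06 Tz -0.801
t 26.95 d 134.0 lat 1.1 mm (rod right of C) z 0.3389 psi -46.66 | ang of handle 133.82 | F ax -3.34 lat -9.77 z -0.59 Tz -0.820 T [-1.015  1.781 -0.82 ] gap 0.0202
conf 0.92 hex [ 0.5555 -0.1573  0.3973  0.044 ] mod60 22.76 res 0.0008798763461532261
t 27.05 d 134.0 lat 1.2 mm (rod right of C) z 0.3389 psi -46.67 | ang of handle 133.83 | F ax -2.56 lat -8.60 z -0.93 Tz -0.799 T [-1.001  1.776 -0.799] gap 0.0202
```

apply_moves --pt "0 0.002 0 0 0 0.015" --pt "0 0.002 0 0 0 0.01"

```text
t: 27.25
tool_pos: [0.465, -0.0587, 0.3388]
tool_rot: [[-0.667, 0.745, -0.003], [0.745, 0.667, -0.0], [0.002, -0.003, -1.0]]
force: [-8.0, -4.7, -1.8]
finger_gap: 0.0205
```

```bash
python3 mom.py 5;python3 hexfit.py
```

```text
M mean 0.350 sd 0.047 Flat -9.13 Tz -0.873
t 27.45 d 134.0 lat 0.7 mm (rod right of C) z 0.3388 psi -48.11 | ang of handle 132.17 | F ax -1.64 lat -9.15 z -0.99 Tz -0.844 T [-1.11   1.842 -0.844] gap 0.0201
conf 0.8 hex [ 0.5548 -0.1569  0.3949  0.043 ] mod60 22.63 res 0.0007334243546359296
t 27.55 d 134.0 lat 0.7 mm (rod right of C) z 0.3388 psi -48.11 | ang of handle 132.18 | F ax -2.49 lat -9.23 z -1.22 Tz -0.860 T [-1.087  1.884 -0.86 ] gap 0.0202
```

apply_moves --pt "0 0 0 0 0 0.025" --pt "0 0 0 0 0 0.025" --pt "0 0 0 0 0 0"

```text
t: 27.85
tool_pos: [0.466, -0.0577, 0.3392]
tool_rot: [[-0.631, 0.776, -0.001], [0.776, 0.631, 0.0], [0.001, -0.0, -1.0]]
force: [-4.5, -1.6, -1.5]
finger_gap: 0.02
```

```bash
python3 mom.py 5
```

```text
M mean 0.241 sd 0.038 Flat -5.04 Tz -0.423
t 28.05 d 134.0 lat 5.7 mm (rod right of C) z 0.3392 psi -50.82 | ang of handle 131.62 | F ax -2.62 lat -5.10 z -0.87 Tz -0.424 T [-0.358  1.221 -0.424] gap 0.0202
```

apply_moves --pt "0 0.002 0 0 0 0.01" --pt "0 0.002 0 0 0 0.01" --pt "0 0 0 0 0 0"

```text
t: 28.35
tool_pos: [0.4687, -0.0556, 0.339]
tool_rot: [[-0.615, 0.788, -0.002], [0.788, 0.615, -0.0], [0.001, -0.002, -1.0]]
force: [-7.2, -3.1, -1.1]
finger_gap: 0.0203
```

```bash
python3 mom.py 5
```

```text
M mean 0.356 sd 0.054 Flat -7.41 Tz -0.625
t 28.55 d 133.9 lat 5.1 mm (rod right of C) z 0.3390 psi -52.02 | ang of handle 130.17 | F ax -2.27 lat -8.13 z -0.49 Tz -0.657 T [-0.727  1.609 -0.657] gap 0.0199
```

apply_moves --pt "0 0.002 0 0 0 0.01" --pt "0 0.002 0 0 0 0.01"

```text
t: 28.75
tool_pos: [0.4714, -0.0536, 0.3389]
tool_rot: [[-0.599, 0.801, -0.003], [0.801, 0.599, -0.0], [0.002, -0.003, -1.0]]
force: [-7.8, -4.7, -0.7]
finger_gap: 0.0205
```

```bash
python3 mom.py 4
```

```text
M mean 0.455 sd 0.041 Flat -9.52 Tz -0.809
t 28.90 d 133.7 lat 4.4 mm (rod right of C) z 0.3388 psi -53.20 | ang of handle 128.68 | F ax -2.00 lat -9.43 z -1.60 Tz -0.826 T [-0.995  1.911 -0.826] gap 0.0204
```

apply_moves --pt "0 0.002 0 0 0 0.01" --pt "0 0.002 0 0 0 0.01"

```text
t: 29.1
tool_pos: [0.4742, -0.0516, 0.3387]
tool_rot: [[-0.582, 0.813, -0.004], [0.813, 0.582, -0.001], [0.002, -0.004, -1.0]]
force: [-11.2, -7.1, -0.9]
finger_gap: 0.0205
```

```bash
python3 mom.py 4; python3 hexfit.py
```

```text
M mean 0.670 sd 0.069 Flat -11.29 Tz -0.833
t 29.25 d 133.7 lat 3.3 mm (rod right of C) z 0.3387 psi -54.36 | ang of handle 127.07 | F ax -2.51 lat -10.51 z -0.54 Tz -0.772 T [-1.066  2.118 -0.772] gap 0.0207
conf 0.77 hex [ 0.5558 -0.1575  0.39    0.0434] mod60 22.34 res 0.0009484425571312272
t 29.35 d 133.7 lat 3.4 mm (rod right of C) z 0.3387 psi -54.36 | ang of handle 127.09 | F ax -1.48 lat -10.03 z -0.60 Tz -0.832 T [-1.1    2.108 -0.832] gap 0.0204
```

```bash
python3 - <<'E'
from h import *
out=[]
for n,(a,b) in {'scene':(175,265),'top':(165,280),'wrist':(0,0)}.items():
    s=snap(n,n+'9.png'); im=s['img'][:,:,::-1]
    if n=='scene': c=cv2.resize(im[180:270,255:355],None,fx=6,fy=6,interpolation=cv2.INTER_CUBIC)
    elif n=='top': c=cv2.resize(im[170:250,280:360],None,fx=7,fy=7,interpolation=cv2.INTER_CUBIC)
    else: c=im
    cv2.imwrite('pics/%s9c.png'%n,c)
E
```

```text
(no output)
```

View pics/scene9c.png

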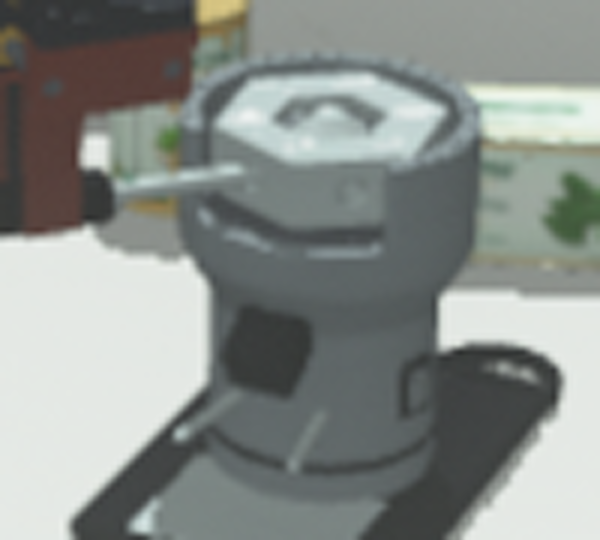

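View pics/top9c.png

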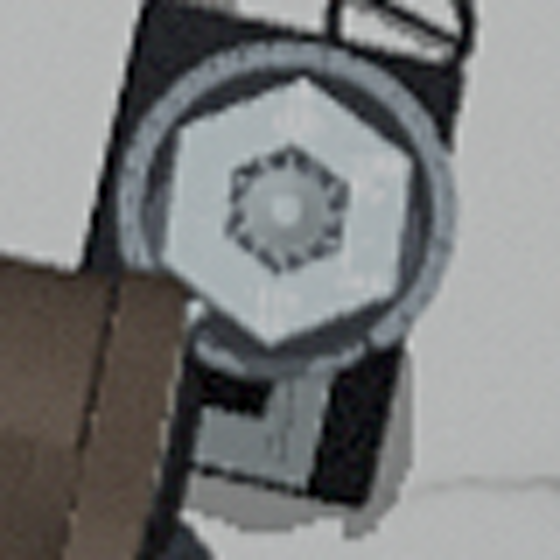

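View pics/wrist9c.png

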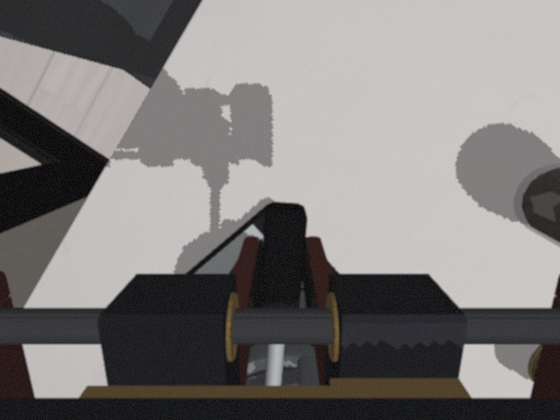

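```bash
python3 - <<'E'
from h import *
s=robot.snapshot('scene')
f=lambda x,y,z: ray(s,(255+(x+.5)/6-.5,180+(y+.5)/6-.5),z)
a=f(118,190,.165);b=f(240,172,.165);print(a,b,np.degrees(np.arctan2(*(b-a)[1::-1])),np.linalg.norm(b-a))
im=s['img'][:,:,::-1].copy()
p=robot.state()['tool_pos']
for ang in [142.3]:
    m=[C[0]+.044*np.cos(np.radians(ang)),C[1]+.044*np.sin(np.radians(ang)),.1637]
    print('mouth',m,(proj(s,m)-[255,180])*6)
for dz in [.1756]:
    print('handle mid px',(proj(s,[p[0],p[1],p[2]-dz])-[255,180])*6)
r=p[:2]-np.array(m[:2]); print(np.linalg.norm(r))
cv2.imwrite('pics/s10.png',cv2.resize(im[185:235,230:310],None,fx=9,fy=9,interpolation=cv2.INTER_CUBIC))
rep()
E
```

```text
[ 0.49155262 -0.08181512  0.165     ] [ 0.52054302 -0.1271088   0.165     ] -57.37857304681345 0.053776950835730274
mouth [np.float64(0.5201861645494305), np.float64(-0.13109281023182343), 0.1637] [246.67554678 173.64090774]
handle mid px [ 33.26766526 201.60437293]
0.09198292527221984
t 29.55 d 133.7 lat 3.4 mm (rod right of C) z 0.3387 psi -54.36 | ang of handle 127.09 | F ax -2.81 lat -10.67 z -0.24 Tz -0.842 T [-1.04   2.101 -0.842] gap 0.0206
```

View pics/s10.png

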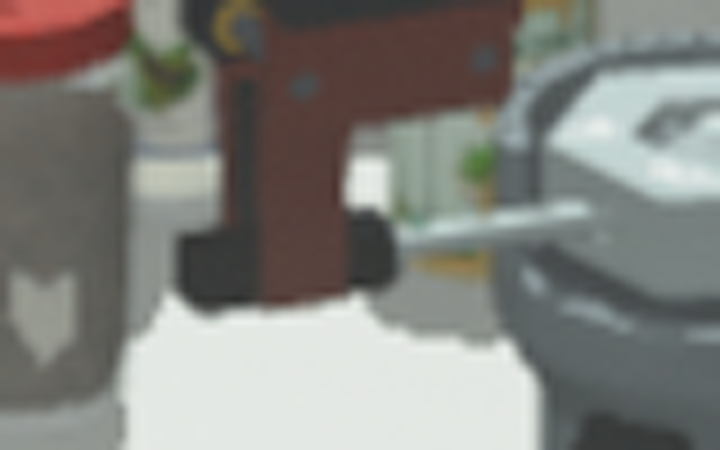

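apply_moves --pt "0 -0.004 0 0 0 -0.03" --pt "0 -0.004 0 0 0 -0.03" --pt "0 -0.004 0 0 0 -0.03" --pt "0 -0.004 0 0 0 -0.03" --pt "0 0 0 0 0 0" --pt "0 0 0 0 0 0"

```text
t: 30.15
tool_pos: [0.4629, -0.0604, 0.3393]
tool_rot: [[-0.677, 0.736, -0.0], [0.736, 0.677, 0.0], [0.001, -0.0, -1.0]]
force: [-5.5, -1.8, -2.1]
finger_gap: 0.0203
```

```bash
python3 mom.py 3; python3 hexfit.py; python3 -c "
from h import *
go([C[0]+.134*np.cos(np.radians(141)),C[1]+.134*np.sin(np.radians(141)),.3393],-39.5,4)"
```

```text
M mean 0.298 sd 0.061 Flat -5.36 Tz -0.418
t 30.25 d 134.2 lat 1.7 mm (rod right of C) z 0.3393 psi -47.40 | ang of handle 133.31 | F ax -2.52 lat -5.92 z -0.91 Tz -0.412 T [-0.383  1.199 -0.412] gap 0.0205
conf 0.95 hex [ 0.555  -0.1573  0.385   0.0433] mod60 22.06 res 0.0011949011944858707
t 30.35 d 134.2 lat 1.7 mm (rod right of C) z 0.3393 psi -47.40 | ang of handle 133.30 | F ax -2.19 lat -5.42 z -1.06 Tz -0.451 T [-0.357  1.216 -0.451] gap 0.0203
t 30.35 at [ 0.463  -0.0603  0.3393] psi -47.4 zaxis [-6.e-04  2.e-04 -1.e+00] F [-5.47 -2.05 -1.06] T [-0.357  1.216 -0.451] gap 0.0203
[[-0.0004, -0.0045, -0.0, 0, 0, -0.0345], [-0.0003, -0.0045, -0.0, 0, 0, -0.0345], [-0.0001, -0.0045, -0.0, 0, 0, -0.0345], [0.0001, -0.0045, -0.0, 0, 0, -0.0345]]
```

apply_moves --pt "0 -0.004 0 0 0 -0.03" --pt "0 -0.004 0 0 0 -0.03" --pt "0 -0.002 0 0 0 -0.02" --pt "0 0 0 0 0 0" --pt "0 0 0 0 0 0"

```text
t: 30.85
tool_pos: [0.4564, -0.0671, 0.3395]
tool_rot: [[-0.733, 0.68, 0.001], [0.68, 0.733, 0.0], [-0.001, 0.001, -1.0]]
force: [-0.5, -0.2, -3.2]
finger_gap: 0.0195
```

```bash
python3 mom.py 3
```

```text
M mean -0.024 sd 0.071 Flat -0.89 Tz -0.144
t 30.95 d 134.1 lat 0.5 mm (rod right of C) z 0.3395 psi -42.84 | ang of handle 137.35 | F ax -1.20 lat -1.40 z -1.44 Tz -0.112 T [-0.15   0.327 -0.112] gap 0.0197
```

apply_moves --pt "0 -0.0015 0 0 0 -0.012" --pt "0 0 0 0 0 0" --pt "0 0 0 0 0 0"

```text
t: 31.25
tool_pos: [0.4552, -0.0684, 0.3395]
tool_rot: [[-0.741, 0.671, 0.001], [0.671, 0.741, 0.0], [-0.001, 0.001, -1.0]]
force: [-0.8, -0.3, -1.9]
finger_gap: 0.0202
```

```bash
python3 mom.py 2
```

```text
M mean 0.082 sd 0.011 Flat -0.86 Tz -0.034
t 31.30 d 134.2 lat 0.6 mm (rod right of C) z 0.3395 psi -42.15 | ang of handle 138.09 | F ax 0.68 lat -0.96 z -1.39 Tz -0.037 T [-0.156  0.074 -0.037] gap 0.0200
```

apply_moves --pt "0.003 0 0 0 0 0" --pt "0.005 0 0 0 0 0" --pt "0.008 0 0 0 0 0" --pt "0.012 0 0 0 0 0" --pt "0.012 0 0 0 0 0" --pt "0.008 0 0 0 0 0" --pt "0 0 0 0 0 0" --pt "0 0 0 0 0 0"

```text
t: 32.1
tool_pos: [0.4195, -0.0361, 0.3396]
tool_rot: [[-0.742, 0.671, 0.001], [0.671, 0.742, 0.0], [-0.0, 0.001, -1.0]]
force: [0.0, -0.3, -1.1]
finger_gap: 0.0197
```

```bash
python3 mom.py 2; python3 hexfit.py; python3 - <<'E'
from h import *
s=snap('scene','s11.png'); im=s['img'][:,:,::-1]
a=cv2.resize(im[180:260,210:330],None,fx=5,fy=5,interpolation=cv2.INTER_CUBIC)
s=snap('wrist','w11.png'); b=s['img'][:,:,::-1]
cv2.imwrite('pics/s11c.png',a)
s=snap('top','t11.png'); im=s['img'][:,:,::-1]
cv2.imwrite('pics/t11c.png',cv2.resize(im[150:260,230:350],None,fx=5,fy=5,interpolation=cv2.INTER_CUBIC))
E
```

```text
M mean 0.045 sd 0.048 Flat 0.07 Tz 0.057
t 32.15 d 182.1 lat 0.6 mm (rod right of C) z 0.3395 psi -42.14 | ang of handle 138.04 | F ax -0.15 lat 0.32 z -1.36 Tz 0.055 T [0.039 0.072 0.055] gap 0.0201
conf 0.84 hex [ 0.5564 -0.1576  0.4001  0.0432] mod60 22.93 res 0.0015869187429362113
t 32.25 d 181.9 lat 0.8 mm (rod right of C) z 0.3394 psi -42.18 | ang of handle 138.07 | F ax -0.61 lat -0.06 z -2.31 Tz 0.029 T [ 0.003 -0.018  0.029] gap 0.0202
```

View pics/s11c.png

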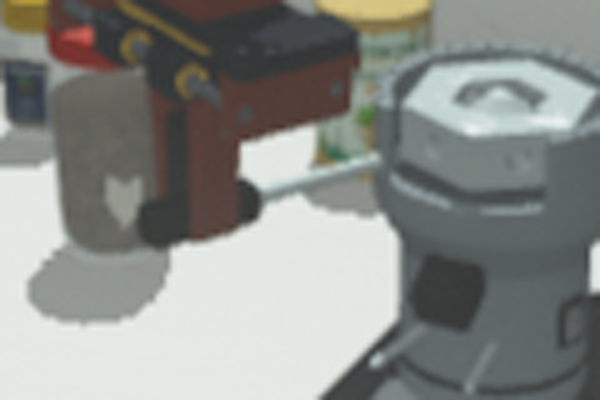

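View pics/t11c.png

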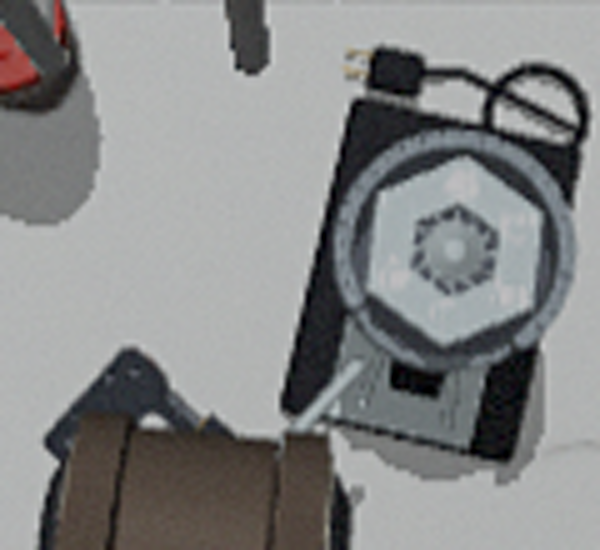

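View pics/w11.png

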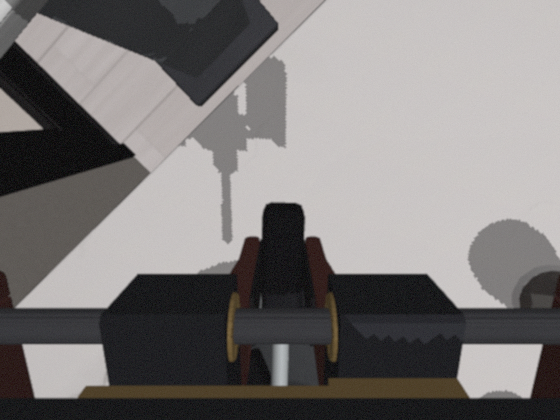

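```bash
python3 - <<'E'
from h import *
s=robot.snapshot('scene'); st=robot.state();p=st['tool_pos'];q=psi_of(st['tool_rot']);u=np.array([np.cos(q),np.sin(q),0])
for dz in [.1756]:
  for L in [-.03,.03,.06,.09,.105]:
    X=p+L*u-[0,0,dz]; print(L,(proj(s,X)-[210,180])*5, X)
s=robot.snapshot('top')
for L in [.06,.105]:
    X=p+L*u-[0,0,.1756]; print('top',(proj(s,X)-[230,150])*5)
go([.40,.12,.36],-7,8)
E
```

```text
-0.03 [138.62364128 228.44627033] [ 0.39723669 -0.01626328  0.1636842 ]
0.03 [246.01768579 196.66795784] [ 0.44169682 -0.05655344  0.1636842 ]
0.06 [297.85573541 181.32887877] [ 0.46392689 -0.07669852  0.1636842 ]
0.09 [348.51102356 166.33978339] [ 0.48615696 -0.09684359  0.1636842 ]
0.105 [373.40771022 158.97275766] [ 0.49727199 -0.10691613  0.1636842 ]
top [299.63623899 419.90261254]
top [355.86819947 357.55282412]
t 32.5 at [ 0.4194 -0.0364  0.3393] psi -42.18 zaxis [-1.e-04 -2.e-04 -1.e+00] F [-0.6  0.  -1.1] T [ 0.028  0.002 -0.003] gap 0.0198
[[0.0149, 0.0129, -0.0026, 0, 0, -0.0767], [0.0139, 0.014, -0.0026, 0, 0, -0.0767], [0.0128, 0.015, -0.0026, 0, 0, -0.0767], [0.0116, 0.0159, -0.0026, 0, 0, -0.0767], [0.0103, 0.0168, -0.0026, 0, 0, -0.0767], [0.009, 0.0175, -0.0026, 0, 0, -0.0767], [0.0077, 0.0181, -0.0026, 0, 0, -0.0767], [0.0062, 0.0187, -0.0026, 0, 0, -0.0767]]
```

apply_moves --pt "0.015 0.013 -0.003 0 0 -0.077" --pt "0.014 0.014 -0.003 0 0 -0.077" --pt "0.013 0.015 -0.003 0 0 -0.077" --pt "0.0115 0.016 -0.003 0 0 -0.077" --pt "0.01 0.017 -0.003 0 0 -0.077" --pt "0.009 0.0175 -0.002 0 0 -0.077" --pt "0.0075 0.018 -0.002 0 0 -0.077" --pt "0.006 0.0185 -0.002 0 0 -0.077"

```text
t: 33.3
tool_pos: [0.4001, 0.1219, 0.3605]
tool_rot: [[-0.994, 0.113, -0.0], [0.113, 0.994, 0.0], [0.0, 0.0, -1.0]]
force: [-0.1, -1.2, -0.9]
finger_gap: 0.02
```

apply_moves --pt "-0.01 0 0.01 0 0 0" --pt "-0.015 0 0.03 0 0 0" --pt "-0.01 0 0.03 0 0 0" --pt "0 0 0.03 0 0 0" --pt "0 0 0.03 0 0 0" --pt "0 0 0.02 0 0 0" --pt "0 0 0 0 0 0" --pt "0 0 0 0 0 0"

```text
t: 34.1
tool_pos: [0.4353, 0.1165, 0.2104]
tool_rot: [[-0.993, 0.118, -0.001], [0.118, 0.993, -0.0], [0.001, -0.0, -1.0]]
force: [0.1, -0.8, -1.9]
finger_gap: 0.0201
```

```bash
python3 mom.py 2; python3 hexfit.py; python3 - <<'E'
from h import *
s=snap('top','t12.png'); im=s['img'][:,:,::-1]
cv2.imwrite('pics/t12c.png',cv2.resize(im[140:290,120:440],None,fx=2.5,fy=2.5,interpolation=cv2.INTER_CUBIC))
go([.44,.122,.187],-7,3)
E
```

```text
M mean 0.086 sd 0.025 Flat -0.55 Tz 0.019
t 34.15 d 151.1 lat -258.4 mm (rod right of C) z 0.2110 psi -6.80 | ang of handle 113.52 | F ax -0.07 lat -0.33 z -1.50 Tz -0.007 T [ 0.055 -0.048 -0.007] gap 0.0201
conf 0.74 hex [ 0.5551 -0.1571  0.408   0.0428] mod60 23.38 res 0.0008191605327441233
t 34.25 d 151.1 lat -258.3 mm (rod right of C) z 0.2115 psi -6.82 | ang of handle 113.50 | F ax -0.06 lat -0.46 z -1.82 Tz 0.014 T [0.041 0.02  0.014] gap 0.0197
t 34.3 at [0.4356 0.1164 0.2115] psi -6.83 zaxis [ 0.0019  0.0011 -1.    ] F [ 0.5   0.72 -1.24] T [0.03  0.006 0.009] gap 0.0198
[[-0.0012, 0.002, 0.0082, 0, 0, 0.001], [-0.0012, 0.002, 0.0082, 0, 0, 0.001], [-0.0012, 0.002, 0.0082, 0, 0, 0.001]]
```

View pics/t12c.png

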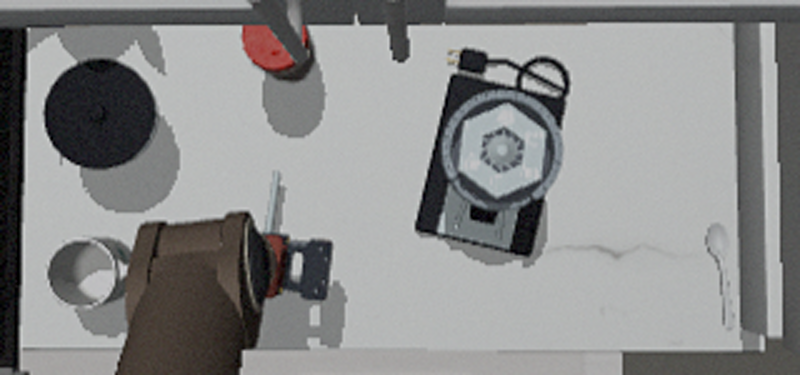

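apply_moves --pt "0 0 0.01 0 0 0" --pt "0 0 0.008 0 0 0" --pt "0 0 0.004 0 0 0" --pt "0 0 0 0 0 0" --pt "0 0 0 0 0 0" --pt "0 0 0 0 0 0"

```text
t: 34.9
tool_pos: [0.4352, 0.116, 0.1884]
tool_rot: [[-0.993, 0.12, 0.0], [0.12, 0.993, -0.0], [-0.0, -0.0, -1.0]]
force: [-0.5, -1.1, -1.9]
finger_gap: 0.02
```

```bash
python3 mom.py 3
```

```text
M mean 0.070 sd 0.128 Flat -0.46 Tz -0.021
t 35.00 d 151.7 lat -257.7 mm (rod right of C) z 0.1885 psi -6.87 | ang of handle 113.61 | F ax 0.25 lat 0.26 z -2.17 Tz 0.004 T [0.034 0.032 0.004] gap 0.0195
```

apply_moves --pt "0 0 0.001 0 0 0" --pt "0 0 0.001 0 0 0" --pt "0 0 0.0007 0 0 0" --pt "0 0 0 0 0 0" --pt "0 0 0 0 0 0"

```text
t: 35.5
tool_pos: [0.4351, 0.1161, 0.1857]
tool_rot: [[-0.993, 0.119, 0.0], [0.119, 0.993, 0.0], [-0.0, 0.0, -1.0]]
force: [0.5, 0.1, -1.7]
finger_gap: 0.0199
```

```bash
python3 mom.py 3
```

```text
M mean 0.027 sd 0.164 Flat 0.07 Tz 0.003
t 35.60 d 151.7 lat -257.8 mm (rod right of C) z 0.1857 psi -6.86 | ang of handle 113.62 | F ax -0.28 lat 0.79 z -1.34 Tz 0.023 T [0.092 0.03  0.023] gap 0.0197
```

apply_moves --pt "0 0 0.0005 0 0 0" --pt "0 0 0.0005 0 0 0" --pt "0 0 0 0 0 0" --pt "0 0 0 0 0 0"

```text
t: 36.0
tool_pos: [0.4352, 0.1159, 0.1855]
tool_rot: [[-0.993, 0.12, 0.0], [0.12, 0.993, 0.001], [-0.0, 0.001, -1.0]]
force: [-3.3, -0.5, 14.9]
finger_gap: 0.0197
```

```bash
python3 mom.py 3; python3 -c "
from h import *
for i in range(3): robot.snapshot('top'); print(robot.state()['force'][2],robot.state()['tool_pos'][2])"
```

```text
M mean 0.941 sd 0.230 Flat -1.25 Tz -0.155
t 36.10 d 151.8 lat -257.6 mm (rod right of C) z 0.1855 psi -6.90 | ang of handle 113.62 | F ax -3.02 lat -1.08 z 14.62 Tz -0.202 T [-0.292  0.883 -0.202] gap 0.0198
15.202641587874375 0.185527025666343
16.200250979526135 0.1855355078011267
15.980238061653248 0.1855412654937398
```

Rod is pressed on the worktop; I back off a touch and open.

apply_moves --pt "0 0 -0.0008 0 0 0" --pt "0 0 0 0 0 0" --pt "0 0 0 0 0 0"

```text
t: 36.55
tool_pos: [0.4353, 0.116, 0.1856]
tool_rot: [[-0.993, 0.119, 0.0], [0.119, 0.993, 0.0], [-0.0, 0.0, -1.0]]
force: [-1.3, -0.6, 4.5]
finger_gap: 0.0201
```

apply_moves --pt "0 0 0 0 0 0" --pt "0 0 0 0 0 0" --pt "0 0 0 0 0 0" --pt "0 0 0 0 0 0" --pt "0 0 0 0 0 0" --pt "0 0 0 0 0 0" --fingers 0.05

```text
t: 37.15
tool_pos: [0.4351, 0.116, 0.1854]
tool_rot: [[-0.993, 0.12, -0.0], [0.12, 0.993, 0.0], [0.0, -0.0, -1.0]]
force: [-0.5, 0.3, 0.6]
finger_gap: 0.0501
```

apply_moves --pt "0 0 -0.005 0 0 0" --pt "0 0 -0.015 0 0 0" --pt "0 0 -0.03 0 0 0" --pt "0 0 -0.04 0 0 0" --pt "0 0 -0.04 0 0 0" --pt "0 0 -0.03 0 0 0" --pt "0 0 0 0 0 0" --pt "0 0 0 0 0 0"

```text
t: 37.95
tool_pos: [0.435, 0.1161, 0.346]
tool_rot: [[-0.993, 0.119, 0.001], [0.119, 0.993, 0.001], [-0.001, 0.001, -1.0]]
force: [-0.4, 0.5, -0.2]
finger_gap: 0.0501
```

```bash
python3 - <<'E'
from h import *
rep()
s=snap('wrist','w13.png')
s=snap('top','t13.png'); im=s['img'][:,:,::-1]
s=snap('scene','s13.png'); 
for f,n in [('w13','wrist')]: pass
E
python3 hexfit.py
```

```text
t 37.95 d 151.8 lat -257.8 mm (rod right of C) z 0.3460 psi -6.85 | ang of handle 113.64 | F ax -0.41 lat 0.42 z -0.24 Tz 0.033 T [0.001 0.    0.033] gap 0.0501
conf 0.93 hex [ 0.5549 -0.1573  0.3993  0.0434] mod60 22.88 res 0.0007256992976884446
t 38.20 d 152.1 lat -257.6 mm (rod right of C) z 0.3444 psi -6.87 | ang of handle 113.69 | F ax -0.93 lat -0.34 z 0.17 Tz -0.047 T [ 0.009  0.052 -0.047] gap 0.0500
```

View pics/w13.png

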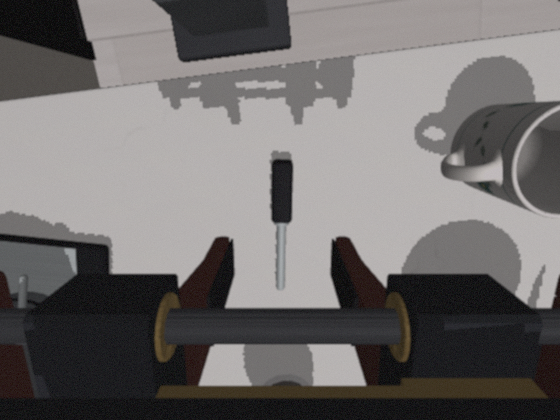

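View pics/s13.png

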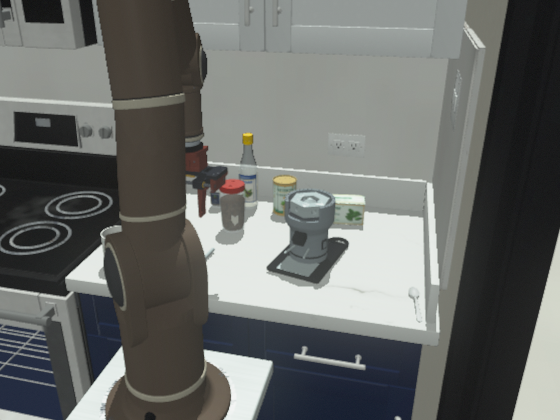

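```bash
python3 -c "
from h import *
print(robot.job_done()); print(robot.state()['t'])"
```

```text
the job is handed in; nothing more can be done
None
the job is handed in; nothing more can be done
```

I turned the collar clockwise with the rod in two holes, about 61° in the first and 57° in the second, roughly 118° in all, until the burrs met. I then drew the rod out, laid it flat near where it started, and handed in at about 38 s of the 72 s allowed.

**Feel:** the moment stayed near thread drag (about 0.2 N m). It then rose to about 0.45, and in the last push to about 0.67 N m, while the collar stayed at the same angle in the top view.

**Last checks:**
- **Collar:** it did not visibly spring back after the rod was taken out. The fits gave 22.1–22.8° before and 22.9–23.4° after, which is within their scatter of about 1°.
- **Rod:** it lies flat on the worktop, clear of the gripper. I pressed it down with about 15 N and eased off before opening.
- **Hopper, jar, mug and spoon:** they look unmoved in the pictures; I did not measure them.

**In doubt:**
- The last moment reading was slightly over the 0.65 N m "firm" limit, with noise of about ±0.07.
- In the last degrees the rod sat skewed in the hole, about 20° by the pictures, more than its play should allow. It also twisted a little in the grip.
- The force between rod and collar was not measured. The lateral force at the wrist was about 11 N. I estimate 30 N and 19 N at the two contacts, about 11 N net but roughly 50 N if they are added, which is right at the forcing limit.
- I inferred the force left on the burrs from the moment and did not measure it.

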